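# Clear the bath shelf and run the seam tool

### The arm

A 6-joint arm with a two-finger parallel gripper is mounted at the origin on the work surface. World frame = base frame: x ahead of the robot, y to its left, z up, the work surface at z = 0. Lengths are in mm, angles in rad, forces in N, time in s.
With the tool pointing down it reaches from about 350 to 775 mm from the base axis. Payload 7.3 kg.
Tool frame: the origin (TCP) lies at the very end of the fingers, on their centre line; the grasp point (between the pads) lies 19 mm behind it; z points along the fingers, y is the line along which they close (so a half turn about z gives the same grasp; the last joint's range is limited). The gripper opens to 92 mm and grips with 3 to 60 N. Pads are 19 mm wide; open, the fingers measure 130 mm over their backs; the gripper's body (75 mm by 190 mm) begins 47 mm behind the grasp point.
Start: joints at [1.1, 0.342, 1.524, -0, 1.275, -0.146], TCP at [167.523, 497.575, 226.741] pointing down, gripper open.
Joint ranges: [-2.53, 2.53], [-0.77, 2.02], [0.04, 2.7], [-1, 4.14], [0.28, 2.66], [-3.11, 3.11]. Speed limits (rad/s): [2.57, 2.57, 3.14, 3.14, 3.14, 3.14].

### API

Orientations are given as [roll, pitch, yaw] about the fixed x, y, z axes, in that order (R = Rz(yaw) Ry(pitch) Rx(roll)).
In Python, from plant import get_obs, optics, ticket, finder gives the robot as it stands.
- The arm moves only by the tool send_rows, never from a script. Its arguments are lists of equal length, an entry for each row: "offset": the shift along the tool's x, y, z scaled (see below), a list of three; "delta_rot": the turn, a rotation vector about the tool's x, y, z scaled (see below), a list of three. In form: {"offset": [[dx, dy, dz], ...], "delta_rot": [[rx, ry, rz], ...]}. A call has 1 to 8 rows; each row is the pose to reach, as a shift and turn from the pose commanded when the call began, along the tool's axes at that moment, turning the shorter way round; what a row does not reach only later rows make up. The controller multiplies each number of a shift by 120 mm and each number of a turn by 360 degrees. A row lasts 1/8 s, in which the tool goes at most 62.5 mm and 10.7 degrees, less where a joint would pass 70% of its speed; a pose out of reach is approached as far as the arm can. A call with a number of a shift or a turn outside -1 to 1 is refused whole. A call with a gripper value outside its range is refused whole. "grip" is the opening, from 0 (shut) to 1 (fully open), set as the call begins (left out, the last holds). The fingers move at their own pace and stop on an object; the grip force is fixed at half the most. Time passes only in rows, so rows that repeat a pose let the fingers close. It gives the time, the measured TCP pose, the force, the opening and the grip force at its end, in the units of the state.
- get_obs(): the state, without advancing time (a new reading comes with each control period).
- optics.capture(name): name is "scene" or "side" or "wrist"; returns the picture (384x512x3 uint8, red, green, blue); there is no depth.
- optics.get_calibration(name): a dict with "fx", "fy", "cx", "cy" (pixels), "world_from_camera" (4x4, takes a point from camera to world coordinates). Camera axes: x right, y down, z forward; pixel columns grow to the right and rows downward; lengths in mm; the calibration is good to about 2 mm. A picture is of the moment at which its call begins: read the wrist's pose just before it. get_calibration takes no time and is no camera call; for the wrist camera it gives the pose at the moment of the call.
- ticket.close_job(): hands the job in; it is judged then, once.
Trained networks look in the newest picture that a camera, given by its name, has taken for a name from the list of things; names that differ only in an ending like _2 or _b are one class to them, and where a whole thing is asked for, a point or a joint stands for the part that bears it (a point fixed in the world has none). Each returns a list of dicts, best first, with "confidence" (0 to 1); they miss things now and then, are a little off and sometimes report something else, mostly with a low value. They report only what shows in the picture. A call takes as long as a camera call. They do not tell look-alikes from the thing itself.
- finder.boxes_of(target, camera): "box" ([left, top, right, bottom] in pixels, round what is visible of it).
- finder.silhouettes(target, camera): "region" (384x512 bool, what is visible of it) and "box" ([left, top, right, bottom] in pixels, round what is visible of it).
- finder.pinpoint(target, camera): "uv" ([column, row] in pixels: a listed point, or the origin of a listed thing).
The state is a dict: "time": time; "joint_positions": joint angles; "dq": joint speeds; "tau": joint torques, N m; "tool_pos": TCP position; "tcp_rot": TCP orientation; "contact_force": force on the tool from outside, world axes, zero at the start; "moment": the same for the moment, N m; "grip_width": finger opening in mm; "finger_force": force on a finger pad.
Only numpy, scipy, OpenCV 4.12 (cv2) and the standard library are available. Lean on these libraries where they do the work, as an engineer would, in place of code of your own. Each camera call takes 0.05 s, during which the arm holds its last target. There are 200 camera calls.

### The job

Move every toiletry that lies on the turquoise shelf into the long white caddy, each lying flat inside, then swing the caddy's steel keeper bar fully shut over them so that it snaps past the brass catch ball. Then take the seam tool from its wooden stand and, holding it upright with its tip down at the bottom of the groove, draw it slowly (about 2 to 3 cm a second) along the whole seam, from beside the yellow dot, round the corner, to beside the red dot. Finally hang the tool back upright in its stand, and leave the lota, the tumbler and the jar where they are.

Things in the scene. Friction and masses are not known exactly. Their poses are not given: they have to be found in the camera images.
- shelf: fixed low turquoise shelf, 240 (x) x 260 (y) x 38 mm high; origin: centre of underside. An L-shaped groove (the seam, 10 mm wide, 8 mm deep, bottom at z 30 mm): long leg along y at x +30 mm from the -y edge to y +50 mm, then a square corner and a short leg along -x at y +50 mm to the -x edge. Yellow dot (start) at x, y = 47, -100 mm, red dot (end) at -70, 67 mm
- seam_0 (a point): point 0 of 0..7 along the centre line of the seam, on the groove's bottom (at the start of the seam beside the yellow dot)
- seam_1 (a point): point 1 of 0..7 along the centre line of the seam, on the groove's bottom (a quarter along the long leg)
- seam_2 (a point): point 2 of 0..7 along the centre line of the seam, on the groove's bottom (halfway along the long leg)
- seam_3 (a point): point 3 of 0..7 along the centre line of the seam, on the groove's bottom (three quarters along the long leg)
- seam_4 (a point): point 4 of 0..7 along the centre line of the seam, on the groove's bottom (in the corner)
- seam_5 (a point): point 5 of 0..7 along the centre line of the seam, on the groove's bottom (a third along the short leg)
- seam_6 (a point): point 6 of 0..7 along the centre line of the seam, on the groove's bottom (two thirds along the short leg)
- seam_7 (a point): point 7 of 0..7 along the centre line of the seam, on the groove's bottom (at the end of the seam beside the red dot)
- caddy: fixed long white tray, outside 268 (x) x 132 (y) x 40 mm high, walls and floor 6 mm (inside 256 x 120 mm). Origin: centre of underside. Blue hinge block in the middle of its +x end; blue block with a sprung brass catch ball and a stop post in the middle of its -x end. The shut keeper bar lies along x over the tray's middle, 48 to 56 mm above the table
- keeper (a joint): angle of the steel keeper bar (300 x 14 x 8 mm) about its upright hinge: 0 = shut, past the catch ball and against the stop; 1.1 to 1.4 at the start, swung out level to the caddy's -y side (it points from the hinge along (-cos q, -sin q) in the caddy's frame). Stays where left; the last 0.05 rad takes about 8 N at the knob to pass the catch ball
- keeper_knob (a point): mid-height of the red upright knob on the keeper bar (16 mm diameter, 30 mm tall, from 56 to 86 mm above the table; this point 74 mm up), 200 mm from the hinge
- keeper_hinge (a point): the keeper bar's hinge axis, at the bar's underside, 146 mm from the caddy's centre
- tool: seam tool, upright in its stand: steel pin 45 mm long (9 mm diameter, the last 12 mm 6 mm diameter, blunt tip), above it a dark flange 38 mm diameter, 5 mm thick (45 to 50 mm above the tip), above that an orange square handle 16 x 16 mm (50 to 112 mm above the tip; grip it about 84 mm above the tip); 70 g. Origin at the tip, z up, x and y square to the handle's faces
- tool_tip (a point): the tip (lower end) of the seam tool
- stand: fixed wooden block 56 x 56 x 60 mm with a vertical hole of 22 mm diameter, 54 mm deep, in the middle of its top. The tool hangs in it by its flange, tip 15 mm above the table. Origin: centre of its underside
- stand_hole (a point): centre of the hole's mouth, on the stand's top
- soapbox: closed grey plastic soap box 85 (x) x 48 (y) x 28 mm high, 90 g; may be absent. Origin: centre of its underside
- mirror: small round mirror in a pink plastic frame, lying face up, 56 mm diameter, 14 mm thick, 50 g; may be absent. Origin: centre of its underside
- comb: bamboo comb lying flat, 90 (x) x 30 (y) x 8 mm thick, teeth towards -y, 30 g; may be absent. Origin: centre of its underside
- pumice: dark grey-brown pumice stone 75 (x) x 42 (y) x 26 mm high, rounded edges, 80 g; may be absent. Origin: centre of its underside
- lota: steel lota (round water pot), 108 mm diameter, 105 mm tall; leave it alone. Origin: centre of its underside
- tumbler: steel tumbler, 66 mm diameter, 85 mm tall; leave it alone. Origin: centre of its underside
- jar: white jar with blue cap, 54 mm diameter, 70 mm tall; leave it alone. Origin: centre of its underside
Not all that is in view belongs to the job. What is shaped like the comb but blue is not meant. What is shaped like the tool but blue is not meant.

How it is judged (in metres and radians):
On the way, in this order (a step that is already met when the one before it is completed fails the run):
1. every toiletry lies flat inside the caddy and the keeper bar is shut behind its catch (x of soapbox in the frame of caddy between -0.122 and 0.122 m and y of soapbox in the frame of caddy between -0.056 and 0.056 m and z of each of soapbox, mirror, comb, pumice in the frame of caddy below 0.016 m and angle between each of soapbox, mirror, comb, pumice's own z axis and vertical below 0.2 rad and x of mirror in the frame of caddy between -0.122 and 0.122 m and y of mirror in the frame of caddy between -0.056 and 0.056 m and x of comb in the frame of caddy between -0.122 and 0.122 m and y of comb in the frame of caddy between -0.056 and 0.056 m and x of pumice in the frame of caddy between -0.122 and 0.122 m and y of pumice in the frame of caddy between -0.056 and 0.056 m and value of joint keeper below 0.025 rad), for 0.3 s.
2. the tool's tip is down in the groove at the start of the seam beside the yellow dot, moving slower than 6 cm/s (horizontal distance between tool_tip and seam_0 below 0.008 m and z of tool_tip in the frame of shelf below 0.0345 m and linear speed of tool below 0.06 m/s and angle between tool's own z axis and vertical below 0.35 rad), for 0.1 s.
3. the tool's tip is down in the groove a quarter along the long leg, moving slower than 6 cm/s (horizontal distance between tool_tip and seam_1 below 0.008 m and z of tool_tip in the frame of shelf below 0.0345 m and linear speed of tool below 0.06 m/s and angle between tool's own z axis and vertical below 0.35 rad), for 0.1 s.
4. the tool's tip is down in the groove halfway along the long leg, moving slower than 6 cm/s (horizontal distance between tool_tip and seam_2 below 0.008 m and z of tool_tip in the frame of shelf below 0.0345 m and linear speed of tool below 0.06 m/s and angle between tool's own z axis and vertical below 0.35 rad), for 0.1 s.
5. the tool's tip is down in the groove three quarters along the long leg, moving slower than 6 cm/s (horizontal distance between tool_tip and seam_3 below 0.008 m and z of tool_tip in the frame of shelf below 0.0345 m and linear speed of tool below 0.06 m/s and angle between tool's own z axis and vertical below 0.35 rad), for 0.1 s.
6. the tool's tip is down in the groove in the corner, moving slower than 6 cm/s (horizontal distance between tool_tip and seam_4 below 0.008 m and z of tool_tip in the frame of shelf below 0.0345 m and linear speed of tool below 0.06 m/s and angle between tool's own z axis and vertical below 0.35 rad), for 0.1 s.
7. the tool's tip is down in the groove a third along the short leg, moving slower than 6 cm/s (horizontal distance between tool_tip and seam_5 below 0.008 m and z of tool_tip in the frame of shelf below 0.0345 m and linear speed of tool below 0.06 m/s and angle between tool's own z axis and vertical below 0.35 rad), for 0.1 s.
8. the tool's tip is down in the groove two thirds along the short leg, moving slower than 6 cm/s (horizontal distance between tool_tip and seam_6 below 0.008 m and z of tool_tip in the frame of shelf below 0.0345 m and linear speed of tool below 0.06 m/s and angle between tool's own z axis and vertical below 0.35 rad), for 0.1 s.
9. the tool's tip is down in the groove at the end of the seam beside the red dot, moving slower than 6 cm/s (horizontal distance between tool_tip and seam_7 below 0.008 m and z of tool_tip in the frame of shelf below 0.0345 m and linear speed of tool below 0.06 m/s and angle between tool's own z axis and vertical below 0.35 rad), for 0.1 s.
At the end, for the whole second after the job is handed in: Each toiletry present lies flat (0.2 rad) on the caddy floor, centre within 122 mm along and 56 mm across; keeper bar under 0.025 rad; seam tool upright (0.12 rad) in its stand, within 12 mm of the hole, flange down (tip under 21 mm above the stand's underside); all released and at rest (all of step 1 and horizontal distance between tool and stand_hole below 0.012 m and angle between tool's own z axis and vertical below 0.12 rad and z of tool_tip in the frame of stand below 0.021 m and linear speed of each of tool, soapbox, mirror, comb, pumice below 0.02 m/s); the robot touches nothing.
It fails at once if the lota is moved more than 3 cm or tipped (distance of lota from where it was at the start of the episode above 0.03 m or angle between lota's own z axis and vertical above 0.4 rad).
It fails at once if the tumbler is moved more than 3 cm or tipped (distance of tumbler from where it was at the start of the episode above 0.03 m or angle between tumbler's own z axis and vertical above 0.4 rad).
It fails at once if the jar is moved more than 3 cm or tipped (distance of jar from where it was at the start of the episode above 0.03 m or angle between jar's own z axis and vertical above 0.4 rad).
Of soapbox, mirror, comb, pumice only 2 to 3 are there at a start; the rules pass over those that are not, and their reading is None.
At some moment in a run one of soapbox, mirror, comb, pumice may be knocked a few centimetres aside while the robot is not near it.
It also fails if it takes over 210 s, if anything falls off the work surface, if the arm or the gripper's body presses on something with over 40 N, if the wrist force passes 120 N, or if a joint passes its speed limit or range.

## Working session

There is one attempt and no reset: what is moved stays moved. The work goes in short steps, Python scripts to look and compute and a tool call to move; the robot and the scene stay as the last step left them, time stands still between calls to the robot, and variables do not carry over. Pictures are saved under pics/ and viewed, at most 14 in all, crops included, and the job is handed in when it is done.

Besides the shell and the picture viewer there is one more tool, called after "Emit:" as name(argument=value, ...) on one line, values as JSON. send_rows: Moves the arm, as the interface text tells. Its arguments: {"type":"object","properties":{"offset":{"type":"array"},"delta_rot":{"type":"array"},"grip":{"type":"number"}},"required":["offset","delta_rot"]}

```bash
ls; mkdir -p pics; python3 - <<'E'
from plant import get_obs, optics, ticket, finder
import cv2, numpy as np
np.set_printoptions(precision=4,suppress=True)
print(get_obs())
for c in ["scene","side"]:
    im=optics.capture(c); cv2.imwrite(f"pics/{c}0.png",cv2.resize(im[:,:,::-1],(800,600),interpolation=cv2.INTER_CUBIC)); np.save(f"pics/{c}0.npy",im)
    k=optics.get_calibration(c); print(c,k)
    for t in ["shelf","seam_0","seam_4","seam_7","caddy","keeper_knob","keeper_hinge","tool","tool_tip","stand","stand_hole","soapbox","mirror","comb","pumice","lota","tumbler","jar"]:
        try:
            print(t,[(np.round(d["uv"]).astype(int).tolist(),round(d["confidence"],2)) for d in finder.pinpoint(t,c)][:4])
        except Exception as e: print(t,e)
E
```

```text
pics
{'time': 0.0, 'joint_positions': array([ 1.1   ,  0.3427,  1.5251, -0.    ,  1.2754, -0.146 ]), 'dq': array([ 0.0001,  0.0001,  0.0008, -0.001 ,  0.0007,  0.0007]), 'tau': array([ -0.0003, -43.1229, -24.4219,   0.0718,   0.0559,  -0.0001]), 'tool_pos': array([167.3149, 497.1664, 226.032 ]), 'tcp_rot': array([-3.14  , -0.0002,  2.8168]), 'contact_force': array([ 0.2568, -0.5307,  0.1316]), 'moment': array([ 0.0048, -0.0011, -0.0575]), 'finger_force': 0.0, 'grip_width': 91.73018940037934}
scene {'fx': 350.1266869601105, 'fy': 350.1266869601105, 'cx': 255.9152966070322, 'cy': 190.88694541092454, 'world_from_camera': array([[   0.8247,    0.4909,   -0.2809,  835.8658],
       [   0.5656,   -0.7205,    0.4013, -616.4713],
       [  -0.0054,   -0.4898,   -0.8718,  998.4128],
       [   0.    ,    0.    ,    0.    ,    1.    ]])}
shelf [([251, 216], 0.94), ([251, 236], 0.46)]
seam_0 [([252, 215], 0.95), ([248, 233], 0.88), ([248, 192], 0.86), ([264, 200], 0.81)]
seam_4 [([252, 215], 0.95), ([248, 233], 0.88), ([248, 192], 0.86), ([264, 200], 0.81)]
seam_7 [([252, 215], 0.95), ([248, 23
[... 1102 characters left out ...]
am_7 [([258, 166], 0.96), ([284, 193], 0.95), ([265, 190], 0.88), ([276, 192], 0.88)]
caddy [([225, 289], 0.63), ([286, 194], 0.59)]
keeper_knob [([247, 359], 0.67)]
keeper_hinge [([284, 291], 0.96), ([286, 135], 0.25)]
tool [([345, 212], 0.76), ([261, 241], 0.71), ([265, 246], 0.67)]
tool_tip [([265, 240], 0.66), ([345, 213], 0.53)]
stand [([266, 246], 0.82), ([252, 190], 0.4)]
stand_hole [([266, 230], 0.7), ([284, 136], 0.27)]
soapbox [([157, 234], 0.25)]
mirror [([279, 193], 0.66), ([254, 182], 0.5)]
comb [([209, 160], 0.53), ([249, 164], 0.5)]
pumice [([276, 190], 0.55), ([265, 242], 0.39)]
lota [([284, 134], 0.56)]
tumbler [([140, 278], 0.78), ([278, 192], 0.6)]
jar [([156, 231], 0.96)]
```

View pics/scene0.png

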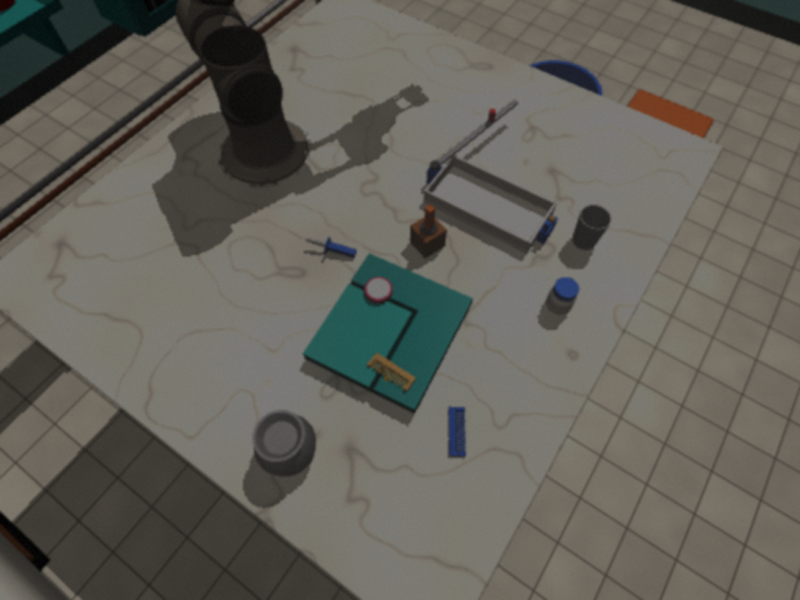

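View pics/side0.png

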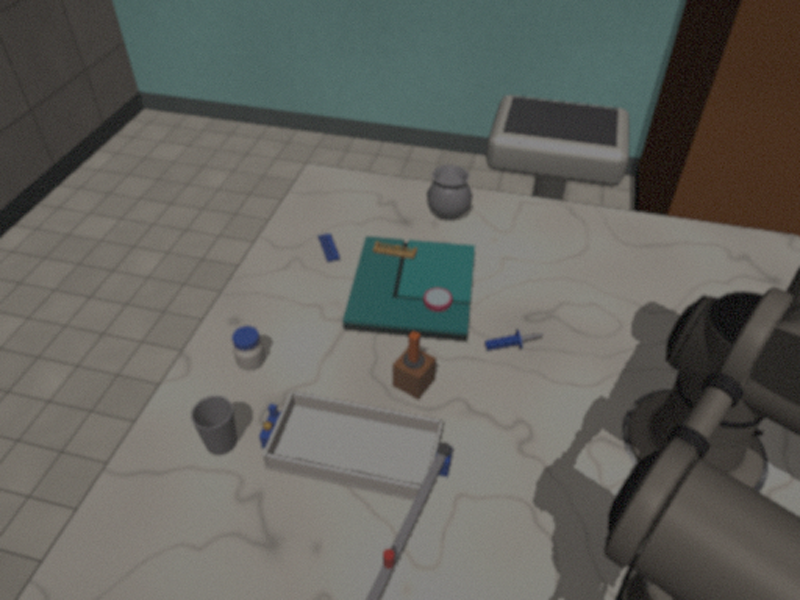

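The scene holds the comb (bamboo, scene ≈(390,372) of 800×600) and the mirror (≈(378,290)) on the shelf; there is no soapbox or pumice. The stand with the orange tool is at ≈(428,235), the caddy at ≈(490,200), and the keeper is swung out with its knob at ≈(491,115). The lookalikes are the blue comb at (456,432) and the blue tool at (335,248), both off the shelf and the wrong colour.

```bash
cat > h.py <<'E'
from plant import get_obs, optics, ticket, finder
import cv2, numpy as np
from scipy.optimize import minimize
from scipy.spatial.transform import Rotation as R
np.set_printoptions(precision=3,suppress=True)
def proj(k,P):
    T=np.linalg.inv(k["world_from_camera"]); c=np.atleast_2d(P)@T[:3,:3].T+T[:3,3]
    return np.c_[k["fx"]*c[:,0]/c[:,2]+k["cx"],k["fy"]*c[:,1]/c[:,2]+k["cy"]]
def ray(k,uv,z):
    W=k["world_from_camera"]; d=W[:3,:3]@[(uv[0]-k["cx"])/k["fx"],(uv[1]-k["cy"])/k["fy"],1]
    return W[:3,3]+d*(z-W[2,3])/d[2]
def box(dx,dy,z0,z1): return np.array([[sx*dx/2,sy*dy/2,z] for sx in(-1,1) for sy in(-1,1) for z in(z0,z1)])
def place(p,P): 
    c,s=np.cos(p[2]),np.sin(p[2]); return np.c_[P[:,0]*c-P[:,1]*s+p[0],P[:,0]*s+P[:,1]*c+p[1],P[:,2]]
def hullmask(k,P):
    m=np.zeros((384*2,512*2),np.uint8); h=cv2.convexHull((proj(k,P)*2+1).astype(np.float32)).astype(int)
    cv2.fillConvexPoly(m,h,1); return m>0
def fit(pts,ks,masks,p0,z=0):
    big=[cv2.resize(m.astype(np.uint8),(1024,768),interpolation=cv2.INTER_LINEAR)>0 for m in masks]
    def f(p):
        r=0
        for k,m in zip(ks,big):
            a=hullmask(k,place(p,pts)); r+=1-(a&m).sum()/max(1,(a|m).sum())
        return r
    best=min((minimize(f,[p0[0],p0[1],p0[2]+d],method="Nelder-Mead",options=dict(initial_simplex=[[p0[0]-15,p0[1]-12,p0[2]+d],[p0[0]+15,p0[1],p0[2]+d],[p0[0],p0[1]+15,p0[2]+d+.05],[p0[0],p0[1],p0[2]+d-.15]])) for d in(-.15,0,.15)),key=lambda o:o.fun)
    return best.x,best.fun
def turq(im):
    h=cv2.cvtColor(im,cv2.COLOR_RGB2HSV); m=((h[...,0]>75)&(h[...,0]<95)&(h[...,1]>110)).astype(np.uint8)
    n,l,s,_=cv2.connectedComponentsWithStats(m); i=1+np.argmax(s[1:,4]); return cv2.morphologyEx((l==i).astype(np.uint8),cv2.MORPH_CLOSE,np.ones((9,9)))>0
E
python3 - <<'E'
from h import *
S={c:np.load(f"pics/{c}0.npy") for c in("scene","side")}; K={c:optics.get_calibration(c) for c in S}
def p(c,u,v,z): return ray(K[c],(u*.64,v*.64),z)[:2]
for n,a,b,z in [("seamcorner",(415,312),(396,296),34),("hinge",(433,170),(443,455),45),("catch",(546,230),(270,425),45),("knob",(491,113),(390,557),80),("tooltop",(430,207),(415,335),127),("stand",(428,235),(414,362),60),
  ("lota",(285,430),(450,180),100),("tumbler",(595,212),(215,410),85),("jar",(566,285),(247,335),70),("mirror",(378,288),(437,298),52),("comb",(390,372),(395,250),46),("bluetool",(335,248),(512,341),8),("bluecomb",(456,432),(329,247),8)]:
    print(n,p("scene",*a,z),p("side",*b,z))
for c in S: optics.capture(c)
ks=list(K.values())
print("shelf",fit(box(240,260,0,38),ks,[turq(S["scene"])],[500,-100,0]) if 0 else "")
m=[turq(S[c]) for c in S]; print([x.sum() for x in m],[cv2.boundingRect(x.astype(np.uint8)) for x in m])
E
```

```text
seamcorner [ 567.817 -181.522] [ 562.495 -184.056]
hinge [400.202 144.464] [395.945 156.609]
catch [692.789 137.458] [680.955 172.343]
knob [433.384 344.293] [429.172 350.549]
tooltop [485.962  -7.245] [482.252  -7.27 ]
stand [496.077 -25.371] [482.361  -4.799]
lota [ 530.655 -517.414] [ 523.237 -514.656]
tumbler [762.285 205.274] [760.604 192.478]
jar [790.202  19.788] [786.543  17.471]
mirror [ 481.314 -186.113] [ 478.994 -180.653]
comb [ 602.652 -317.932] [ 597.271 -307.406]
bluetool [ 327.824 -136.489] [ 323.101 -146.022]
bluecomb [ 759.705 -333.806] [ 753.613 -324.367]
shelf 
[np.int64(5323), np.int64(3489)] [(195, 163, 106, 99), (221, 153, 82, 61)]
```

```bash
cat >> h.py <<'E'
def togo(x,y,z,rz=None,o=None):
    """offset/rot (in move units) from the present pose to x,y,z with tool straight down and tool y-axis heading rz (mod pi)"""
    o=o or get_obs(); A=R.from_euler("xyz",o["tcp_rot"]); d=A.inv().apply(np.array([x,y,z])-o["tool_pos"])/120
    yh=A.apply([0,1,0]); cur=np.arctan2(yh[1],yh[0]); t=cur if rz is None else cur+((rz-cur+np.pi/2)%np.pi-np.pi/2)
    B=R.from_matrix(np.c_[[np.sin(t),-np.cos(t),0],[np.cos(t),np.sin(t),0],[0,0,-1]])
    print("pos",o["tool_pos"],"cur",round(cur,3),"->",round(t,3),"j6",o["joint_positions"][5],"offset",d,"rot",(A.inv()*B).as_rotvec()/(2*np.pi))
E
python3 - <<'E'
from h import *
S={c:np.load(f"pics/{c}0.npy") for c in("scene","side")}; K={c:optics.get_calibration(c) for c in S}
ks=list(K.values())
for p0 in ([540,-215,-.1],):
  print("shelf",fit(box(240,260,0,38),ks,[turq(S[c]) for c in S],p0))
k=optics.get_calibration("wrist"); o=get_obs(); A=R.from_euler("xyz",o["tcp_rot"]).as_matrix()
print("cam in tool",A.T@(k["world_from_camera"][:3,3]-o["tool_pos"])); print(A.T@k["world_from_camera"][:3,:3],k["fx"])
print(A)
togo(520,-170,330,0)
E
```

```text
shelf (array([ 541.678, -233.644,    0.118]), np.float64(0.4662224542692476))
cam in tool [  66.601   -0.076 -157.033]
[[-0.002 -0.968 -0.249]
 [ 1.    -0.001 -0.   ]
 [ 0.    -0.249  0.968]] 310.5415086952261
[[-0.948  0.319  0.   ]
 [ 0.319  0.948  0.   ]
 [-0.     0.    -1.   ]]Traceback (most recent call last):
  File "<stdin>", line 9, in <module>
  File "h.py", line 34, in togo
    B=R.from_matrix(np.c_[[np.sin(t),-np.cos(t),0],[np.cos(t),np.sin(t),0],[0,0,-1]])
  File "scipy/spatial/transform/_rotation.pyx", line 1143, in scipy.spatial.transform._rotation.Rotation.from_matrix
ValueError: Non-positive determinant (left-handed or null coordinate frame) in rotation matrix 0: [[ 0.  1.  0.]
 [-1.  0.  0.]
 [ 0.  0. -1.]].
```

```bash
cat > e.py <<'E'
s=open("h.py").read(); i=s.index("def togo"); s=s[:i]+'''
def Rdown(t): return R.from_matrix(np.c_[[-np.sin(t),np.cos(t),0],[np.cos(t),np.sin(t),0],[0,0,-1]])
def plan(wps,o=None):
    """wps: (x,y,z,heading of tool y | None, rows or 0). Prints one line per call: rows, offset, rot (move units)."""
    o=o or get_obs(); p=o["tool_pos"].copy(); A=R.from_euler("xyz",o["tcp_rot"]); yh=A.apply([0,1,0]); cur=np.arctan2(yh[1],yh[0])
    print("t",round(o["time"],1),"pos",p,"heading",round(cur,3),"j",o["joint_positions"],"F",o["contact_force"],"w",round(o["grip_width"],1))
    for w in wps:
        q=np.array(w[:3],float); t=cur if w[3] is None else cur+((w[3]-cur+np.pi/2)%np.pi-np.pi/2)
        D=A.inv().apply(q-p); n=max(1,int(np.ceil(max(np.abs(D).max()/118,abs(t-cur)/1.2))))
        p0,c0=p.copy(),cur
        for i in range(1,n+1):
            pt=p0+(q-p0)*i/n; ct=c0+(t-c0)*i/n; B=Rdown(ct)
            off=np.round(A.inv().apply(pt-p)/120,3); rot=np.round((A.inv()*B).as_rotvec()/(2*np.pi),4)
            rows=int(max(np.ceil(np.linalg.norm(off)*120/60),np.ceil(np.abs(rot).max()*360/10.5),1))
            if i==n: rows=max(rows+1,w[4])
            print(min(rows,8),(off+0.).tolist(),(rot+0.).tolist())
            p=p+A.apply(off*120); A=A*R.from_rotvec(rot*2*np.pi); yh=A.apply([0,1,0]); cur=np.arctan2(yh[1],yh[0])
'''; open("h.py","w").write(s)
E
python3 e.py; python3 -c "
from h import *
plan([(430,130,300,0.3,0),(530,-190,280,0,8)])"
```

```text
t 2.0 pos [167.534 497.587 226.766] heading 1.246 j [ 1.1    0.342  1.524 -0.     1.275 -0.146] F [-0.033 -0.534 -0.048] w 91.9
2 [-0.763, -0.551, -0.153] [0.0, 0.0, 0.0376]
2 [-0.87, -0.358, -0.152] [0.0, 0.0, 0.0377]
2 [-0.93, -0.143, -0.153] [0.0, 0.0, 0.0376]
3 [-0.938, 0.079, -0.153] [0.0, 0.0, 0.0377]
2 [-0.931, 0.003, 0.056] [0.0, 0.0, 0.0159]
2 [-0.927, 0.095, 0.055] [0.0, 0.0, 0.0159]
8 [-0.912, 0.188, 0.056] [0.0, 0.0, 0.0159]
```

Emit:
send_rows(offset=[[-0.763, -0.551, -0.153], [-0.763, -0.551, -0.153], [-0.763, -0.551, -0.153]], delta_rot=[[0, 0, 0.0376], [0, 0, 0.0376], [0, 0, 0.0376]])

```text
time: 2.38
tool_pos: [234.9, 404.0, 245.9]
tcp_rot: [3.14, 0.001, 2.576]
contact_force: [-0.1, -0.7, 0.3]
grip_width: 91.5
finger_force: 0.0
```

Emit:
send_rows(offset=[[-0.87, -0.358, -0.152], [-0.87, -0.358, -0.152], [-0.87, -0.358, -0.152]], delta_rot=[[0, 0, 0.0377], [0, 0, 0.0377], [0, 0, 0.0377]])

```text
time: 2.75
tool_pos: [300.3, 312.6, 263.9]
tcp_rot: [3.14, 0.0, 2.34]
contact_force: [0.5, 0.6, 0.2]
grip_width: 91.9
finger_force: 0.0
```

Emit:
send_rows(offset=[[-0.93, -0.143, -0.153], [-0.93, -0.143, -0.153], [-0.93, -0.143, -0.153]], delta_rot=[[0, 0, 0.0376], [0, 0, 0.0376], [0, 0, 0.0376]])

```text
time: 3.12
tool_pos: [365.8, 221.2, 281.9]
tcp_rot: [3.141, 0.0, 2.104]
contact_force: [-0.8, 0.3, -0.2]
grip_width: 91.7
finger_force: 0.0
```

Emit:
send_rows(offset=[[-0.938, 0.079, -0.153], [-0.938, 0.079, -0.153], [-0.938, 0.079, -0.153]], delta_rot=[[0, 0, 0.0377], [0, 0, 0.0377], [0, 0, 0.0377]])

```text
time: 3.5
tool_pos: [431.2, 129.9, 299.8]
tcp_rot: [3.141, -0.0, 1.869]
contact_force: [-0.3, 0.6, 0.7]
grip_width: 91.5
finger_force: 0.0
```

Emit:
send_rows(offset=[[-0.931, 0.003, 0.056], [-0.931, 0.003, 0.056], [-0.931, 0.003, 0.056]], delta_rot=[[0, 0, 0.0159], [0, 0, 0.0159], [0, 0, 0.0159]])

```text
time: 3.88
tool_pos: [463.4, 23.5, 292.3]
tcp_rot: [-3.14, -0.001, 1.77]
contact_force: [0.1, 1.2, -0.3]
grip_width: 92.0
finger_force: 0.0
```

Emit:
send_rows(offset=[[-0.927, 0.095, 0.055], [-0.927, 0.095, 0.055], [-0.927, 0.095, 0.055]], delta_rot=[[0, 0, 0.0159], [0, 0, 0.0159], [0, 0, 0.0159]])

```text
time: 4.25
tool_pos: [497.1, -82.8, 285.7]
tcp_rot: [-3.14, -0.001, 1.67]
contact_force: [-0.2, 0.7, -0.4]
grip_width: 91.8
finger_force: 0.0
```

Emit:
send_rows(offset=[[-0.912, 0.188, 0.056], [-0.912, 0.188, 0.056], [-0.912, 0.188, 0.056], [-0.912, 0.188, 0.056], [-0.912, 0.188, 0.056], [-0.912, 0.188, 0.056]], delta_rot=[[0, 0, 0.0159], [0, 0, 0.0159], [0, 0, 0.0159], [0, 0, 0.0159], [0, 0, 0.0159], [0, 0, 0.0159]])

```text
time: 5.0
tool_pos: [530.1, -188.6, 280.5]
tcp_rot: [3.141, 0.0, 1.573]
contact_force: [0.2, -0.9, -0.8]
grip_width: 91.8
finger_force: 0.0
```

```bash
cat >> h.py <<'E'
import pickle
def snap(name,view=True):
    o=get_obs(); k=optics.get_calibration("wrist"); im=optics.capture("wrist"); pickle.dump((k,im,o),open(f"pics/{name}.pkl","wb"))
    if view: cv2.imwrite(f"pics/{name}.png",cv2.resize(np.clip(im[:,:,::-1]*1.6,0,255).astype(np.uint8),(800,600),interpolation=cv2.INTER_CUBIC))
    return k,im
def load(n): return pickle.load(open(f"pics/{n}.pkl","rb"))
E
python3 - <<'E'
from h import *
k,im=snap("w1"); print(get_obs()["tool_pos"],get_obs()["time"])
p,f=fit(box(240,260,0,38),[k],[turq(im)],[541,-234,.118]); print(p,f)
for t,z in [("mirror",38),("comb",38),("tool",15),("stand_hole",60),("seam_0",30)]:
    print(t,[(ray(k,d["uv"],z)[:2],np.round(d["uv"]),round(d["confidence"],2)) for d in finder.pinpoint(t,"wrist")][:3])
E
```

```text
[ 530.044 -188.952  280.405] 5.05
[ 541.705 -235.99     0.122] 0.26966646381253345
mirror [(array([ 481.505, -188.114]), array([215., 167.]), 0.82)]
comb [(array([ 598.905, -314.682]), array([302., 257.]), 0.41)]
tool [(array([485.189, -11.755]), array([216.,  22.]), 0.78), (array([ 252.566, -163.086]), array([ 47., 146.]), 0.65)]
stand_hole []
seam_0 [(array([ 536.448, -189.157]), array([257., 167.]), 0.92), (array([ 574.197, -255.084]), array([285., 215.]), 0.9), (array([ 502.134, -189.167]), array([232., 167.]), 0.86)]
```

View pics/w1.png

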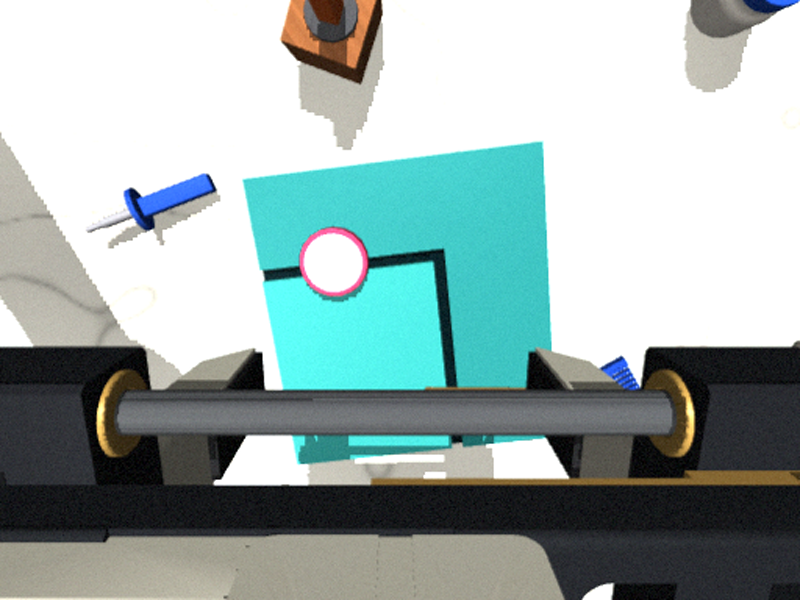

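The wrist view shows the mirror at (334,262), the stand at (330,40), the blue tool decoy at (150,200), and the shelf's +y edge from (245,180) to (542,142). Mirror first.

```bash
python3 - <<'E'
from h import *
k,im,o=load("w1")
h=cv2.cvtColor(im,cv2.COLOR_RGB2HSV); m=((h[...,0]>160)&(h[...,0]<178)&(h[...,1]>90)).astype(np.uint8)
n,l,s,c=cv2.connectedComponentsWithStats(m); i=1+np.argmax(s[1:,4]); pts=np.argwhere(l==i)[:,::-1].astype(np.float32)
e=cv2.fitEllipse(cv2.convexHull(pts)); print(e, ray(k,e[0],50)[:2])
a,b=[ray(k,(u*.64,v*.64),38)[:2] for u,v in((245,180),(542,142))]; cc=ray(k,(438*.64,256*.64),38)[:2]
yaw=np.arctan2(*(b-a)[::-1]); print(a,b,np.linalg.norm(b-a),yaw,cc)
C=(a+b)/2-130*np.array([-np.sin(yaw),np.cos(yaw)]); print("shelf",C)
R2=np.array([[np.cos(yaw),-np.sin(yaw)],[np.sin(yaw),np.cos(yaw)]]); print("corner",C+R2@[30,50],R2.T@(ray(k,e[0],50)[:2]-C))
x,y=ray(k,e[0],50)[:2]
plan([(x,y,110,0,0),(x,y,41,0,3)])
E
```

```text
((213.29754638671875, 167.0398712158203), (43.36985397338867, 44.02504348754883), 117.27930450439453) [ 480.583 -185.666]
[ 410.691 -122.452] [645.382 -93.564] 236.46164837892044 0.1224717385279584 [ 565.995 -183.433]
shelf [ 543.918 -237.034]
corner [ 567.585 -183.744] [-56.585  58.721]
t 5.3 pos [ 529.969 -189.974  280.053] heading -0.0 j [-0.48   0.379  1.321  0.     1.441 -0.48 ] F [-0.396  0.822  0.58 ] w 91.8
2 [0.018, -0.206, 0.709] [0.0, 0.0, 0.0]
3 [0.018, -0.206, 0.708] [0.0, 0.0, 0.0]
3 [0.0, 0.0, 0.575] [0.0, 0.0, 0.0]
```

Emit:
send_rows(offset=[[0.018, -0.206, 0.709], [0.018, -0.206, 0.709]], delta_rot=[[0, 0, 0], [0, 0, 0]])

```text
time: 5.55
tool_pos: [503.2, -187.1, 192.1]
tcp_rot: [-3.137, -0.002, 1.57]
contact_force: [0.0, 0.9, -0.0]
grip_width: 91.8
finger_force: 0.0
```

Emit:
send_rows(offset=[[0.018, -0.206, 0.708], [0.018, -0.206, 0.708], [0.018, -0.206, 0.708]], delta_rot=[[0, 0, 0], [0, 0, 0], [0, 0, 0]])

```text
time: 5.92
tool_pos: [479.2, -185.2, 108.4]
tcp_rot: [-3.138, -0.002, 1.57]
contact_force: [-0.8, -0.3, 0.6]
grip_width: 91.6
finger_force: 0.0
```

Emit:
send_rows(offset=[[0, 0, 0.25], [0, 0, 0.45], [0, 0, 0.575], [0, 0, 0.575]], delta_rot=[[0, 0, 0], [0, 0, 0], [0, 0, 0], [0, 0, 0]])

```text
time: 6.42
tool_pos: [480.9, -185.8, 41.0]
tcp_rot: [-3.141, -0.0, 1.571]
contact_force: [-0.6, -0.0, 0.7]
grip_width: 91.7
finger_force: 0.0
```

Emit:
send_rows(offset=[[0, 0, 0], [0, 0, 0], [0, 0, 0], [0, 0, 0], [0, 0, 0], [0, 0, 0]], delta_rot=[[0, 0, 0], [0, 0, 0], [0, 0, 0], [0, 0, 0], [0, 0, 0], [0, 0, 0]], grip=0.4)

```text
time: 7.18
tool_pos: [480.7, -185.8, 41.2]
tcp_rot: [3.141, 0.0, 1.571]
contact_force: [-1.0, -0.3, 2.7]
grip_width: 55.2
finger_force: 30.0
```

Emit:
send_rows(offset=[[0, 0, -0.5], [0, 0, -0.8], [0, 0, -0.8]], delta_rot=[[0, 0, 0], [0, 0, 0], [0, 0, 0]])

```text
time: 7.55
tool_pos: [482.0, -186.5, 139.5]
tcp_rot: [3.136, 0.003, 1.571]
contact_force: [-0.1, -0.4, -1.0]
grip_width: 55.4
finger_force: 30.0
```

```bash
python3 - <<'E'
from h import *
plan([(500,-130,210,0,0),(490,70,210,0,8)])
E
```

```text
t 7.5 pos [ 482.046 -186.483  139.502] heading 0.0 j [-0.518  0.413  1.678  0.     1.045 -0.518] F [-0.094 -0.44  -0.968] w 55.4
3 [0.469, 0.153, -0.588] [0.0008, 0.0004, 0.0]
2 [0.833, -0.042, 0.0] [0.0, 0.0, 0.0]
8 [0.834, -0.041, -0.001] [0.0, 0.0, 0.0]
```

Emit:
send_rows(offset=[[0.469, 0.153, -0.588], [0.469, 0.153, -0.588], [0.469, 0.153, -0.588]], delta_rot=[[0, 0, 0], [0, 0, 0], [0, 0, 0]])

```text
time: 7.92
tool_pos: [499.5, -128.6, 207.7]
tcp_rot: [3.14, 0.0, 1.573]
contact_force: [0.1, 0.3, -0.1]
grip_width: 55.2
finger_force: 30.0
```

Emit:
send_rows(offset=[[0.833, -0.042, 0], [0.833, -0.042, 0]], delta_rot=[[0, 0, 0], [0, 0, 0]])

```text
time: 8.18
tool_pos: [492.3, -28.5, 205.0]
tcp_rot: [-3.137, -0.001, 1.57]
contact_force: [-0.2, 0.6, -0.7]
grip_width: 55.3
finger_force: 30.0
```

Emit:
send_rows(offset=[[0.834, -0.041, 0], [0.834, -0.041, 0], [0.834, -0.041, 0], [0.834, -0.041, 0], [0.834, -0.041, 0]], delta_rot=[[0, 0, 0], [0, 0, 0], [0, 0, 0], [0, 0, 0], [0, 0, 0]])

```text
time: 8.8
tool_pos: [488.9, 69.2, 206.8]
tcp_rot: [-3.14, 0.0, 1.569]
contact_force: [0.2, -0.1, -0.3]
grip_width: 54.8
finger_force: 30.0
```

```bash
python3 - <<'E'
from h import *
k,im=snap("w2"); print(get_obs()["tool_pos"])
for t,z in [("caddy",0),("keeper_knob",74),("keeper_hinge",48),("tool",15)]:
    print(t,[(ray(k,d["uv"],z)[:2],np.round(d["uv"]),round(d["confidence"],2)) for d in finder.pinpoint(t,"wrist")][:3])
E
```

```text
[488.995  69.318 207.004]
caddy [(array([544.449, 157.355]), array([302.,  95.]), 0.96)]
keeper_knob []
keeper_hinge [(array([399.32 , 152.873]), array([160.,  97.]), 0.78)]
tool []
```

View pics/w2.png

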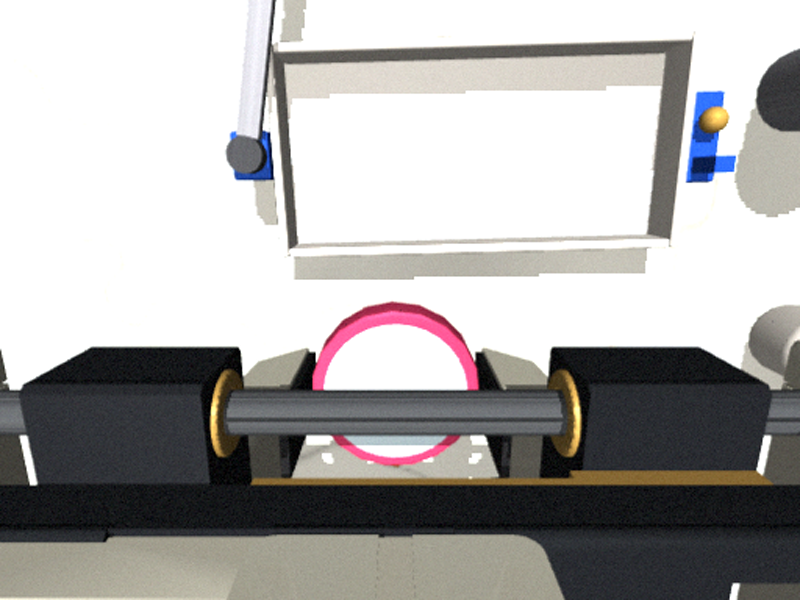

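The caddy rim corners are at about (277,45), (692,37), (670,243) and (291,252). The hinge is at (246,153), the catch ball at (713,119), and the mirror is held at (396,385).

```bash
python3 - <<'E'
from h import *
k,im,o=load("w2")
c=np.array([ray(k,(u*.64,v*.64),40)[:2] for u,v in((274,44),(693,35),(671,244),(291,254))]); print(c)
d=np.array([c[1]-c[0],c[2]-c[3]]); print(np.linalg.norm(d,axis=1),np.arctan2(d[:,1],d[:,0]),np.linalg.norm(c[0]-c[3]),np.linalg.norm(c[1]-c[2]),"centre",c.mean(0))
print("hinge",ray(k,(246*.64,153*.64),57)[:2],"ball",ray(k,(713*.64,119*.64),50)[:2],"bar pt",ray(k,(262*.64,20*.64),56)[:2])
C=c.mean(0)
plan([(475,158,120,0,0),(475,158,13,0,6)])
E
```

```text
[[416.028 215.448]
 [668.784 219.428]
 [673.039  93.467]
 [419.058  87.531]]
[252.787 254.051] [0.016 0.023] 127.95334805488493 126.03349533662136 centre [544.227 153.968]
hinge [399.027 151.571] ball [682.304 170.698] bar pt [413.636 223.937]
t 9.1 pos [489.05   70.013 207.471] heading -0.001 j [-0.013  0.303  1.638  0.     1.201 -0.012] F [-0.777 -0.32  -1.068] w 55.0
4 [0.733, -0.118, 0.729] [0.0, 0.0, -0.0002]
6 [0.0, 0.0, 0.892] [0.0, 0.0, 0.0]
```

Emit:
send_rows(offset=[[0.72, -0.034, 0.729], [0.72, -0.034, 0.729], [0.72, -0.034, 0.729], [0.72, -0.034, 0.729]], delta_rot=[[0, 0, 0], [0, 0, 0], [0, 0, 0], [0, 0, 0]])

```text
time: 9.55
tool_pos: [485.4, 156.8, 120.5]
tcp_rot: [3.141, 0.0, 1.571]
contact_force: [-0.1, -0.1, -0.7]
grip_width: 55.0
finger_force: 30.0
```

Emit:
send_rows(offset=[[0, 0, 0.4], [0, 0, 0.7], [0, 0, 0.8], [0, 0, 0.88], [0, 0, 0.917], [0, 0, 0.917], [0, 0, 0.917]], delta_rot=[[0, 0, 0], [0, 0, 0], [0, 0, 0], [0, 0, 0], [0, 0, 0], [0, 0, 0], [0, 0, 0]])

```text
time: 10.42
tool_pos: [485.4, 157.1, 10.7]
tcp_rot: [3.14, -0.0, 1.571]
contact_force: [-1.0, 0.3, -0.6]
grip_width: 54.8
finger_force: 30.0
```

Emit:
send_rows(offset=[[0, 0, 0], [0, 0, 0], [0, 0, 0]], delta_rot=[[0, 0, 0], [0, 0, 0], [0, 0, 0]], grip=0.7)

```text
time: 10.8
tool_pos: [484.9, 157.0, 10.1]
tcp_rot: [3.141, -0.0, 1.571]
contact_force: [-0.5, -0.2, 0.1]
grip_width: 64.4
finger_force: 0.0
```

Emit:
send_rows(offset=[[0, 0, -0.5], [0, 0, -0.95], [0, 0, -0.95]], delta_rot=[[0, 0, 0], [0, 0, 0], [0, 0, 0]])

```text
time: 11.18
tool_pos: [487.5, 157.5, 128.1]
tcp_rot: [3.133, -0.002, 1.571]
contact_force: [-0.8, -0.1, -1.3]
grip_width: 64.0
finger_force: 0.0
```

```bash
python3 - <<'E'
from h import *
plan([(500,30,230,0,0),(560,-140,230,0.1,8)])
E
```

```text
t 11.2 pos [487.515 157.507 128.109] heading 0.0 j [0.163 0.418 1.707 0.    1.007 0.163] F [-0.822 -0.137 -1.331] w 64.0
2 [-0.531, 0.056, -0.425] [0.0014, -0.0002, 0.0]
3 [-0.531, 0.052, -0.425] [0.0, 0.0, 0.0]
2 [-0.708, 0.25, 0.0] [0.0, 0.0, -0.0079]
8 [-0.72, 0.214, 0.0] [0.0, 0.0, -0.008]
```

Emit:
send_rows(offset=[[-0.531, 0.056, -0.425], [-0.531, 0.056, -0.425]], delta_rot=[[0, 0, 0], [0, 0, 0]])

```text
time: 11.42
tool_pos: [492.3, 91.7, 176.0]
tcp_rot: [3.14, 0.0, 1.569]
contact_force: [0.6, -0.1, 0.4]
grip_width: 64.4
finger_force: 0.0
```

Emit:
send_rows(offset=[[-0.6, 0.052, -0.5], [-0.6, 0.052, -0.5], [-0.6, 0.052, -0.5]], delta_rot=[[0, 0, 0], [0, 0, 0], [0, 0, 0]], grip=1)

```text
time: 11.8
tool_pos: [498.4, 20.2, 235.2]
tcp_rot: [3.14, -0.0, 1.568]
contact_force: [-0.9, 0.8, 0.0]
grip_width: 89.1
finger_force: 0.0
```

Emit:
send_rows(offset=[[-0.95, 0.2, 0], [-0.95, 0.2, 0], [-0.95, 0.2, 0]], delta_rot=[[0, 0, 0], [0, 0, 0], [0, 0, 0]])

```text
time: 12.18
tool_pos: [521.7, -94.4, 232.5]
tcp_rot: [-3.138, -0.001, 1.567]
contact_force: [0.1, 0.3, -0.4]
grip_width: 92.2
finger_force: 0.0
```

Emit:
send_rows(offset=[[-0.95, 0.2, 0], [-0.95, 0.2, 0], [-0.95, 0.2, 0]], delta_rot=[[0, 0, 0], [0, 0, 0], [0, 0, 0]])

```text
time: 12.55
tool_pos: [545.9, -207.7, 232.6]
tcp_rot: [-3.139, -0.002, 1.568]
contact_force: [0.6, -0.4, -0.3]
grip_width: 91.6
finger_force: 0.0
```

Emit:
send_rows(offset=[[-0.95, 0.2, 0], [-0.95, 0.2, 0], [-0.95, 0.2, 0]], delta_rot=[[0, 0, 0], [0, 0, 0], [0, 0, 0]])

```text
time: 12.92
tool_pos: [570.0, -321.1, 232.4]
tcp_rot: [-3.139, -0.002, 1.569]
contact_force: [-0.5, 1.0, -0.3]
grip_width: 91.8
finger_force: 0.0
```

Emit:
send_rows(offset=[[-0.4, 0.1, 0], [-0.4, 0.1, 0], [-0.4, 0.1, 0], [-0.4, 0.1, 0], [-0.4, 0.1, 0]], delta_rot=[[0, 0, 0], [0, 0, 0], [0, 0, 0], [0, 0, 0], [0, 0, 0]])

```text
time: 13.55
tool_pos: [582.1, -367.5, 235.5]
tcp_rot: [3.141, -0.0, 1.572]
contact_force: [0.1, -0.8, -0.2]
grip_width: 91.6
finger_force: 0.0
```

```bash
python3 - <<'E'
from h import *
k,im=snap("w3"); print(get_obs()["tool_pos"],get_obs()["time"])
for t,z in [("comb",38)]:
    print(t,[(ray(k,d["uv"],z)[:2],np.round(d["uv"]),round(d["confidence"],2)) for d in finder.pinpoint(t,"wrist")][:3])
E
```

```text
[ 582.072 -367.778  235.489] 13.6
comb [(array([ 745.264, -330.018]), array([397., 142.]), 0.87), (array([ 598.883, -315.616]), array([268., 128.]), 0.75)]
```

View pics/w3.png

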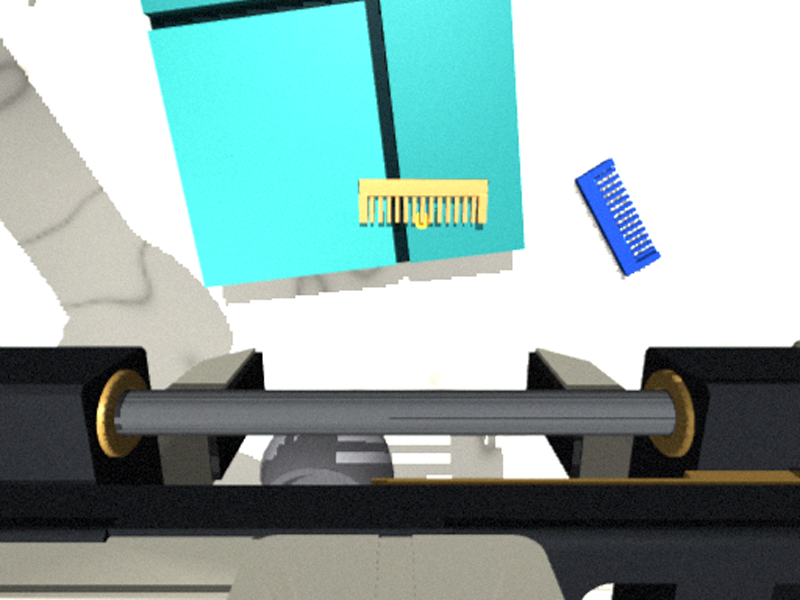

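The bamboo comb is at (423,202) on the shelf, with its teeth toward -y and the yellow dot under them. The blue comb at (618,217) lies on the table and is the wrong colour. I'll confirm with a crop.

```bash
python3 - <<'E'
from h import *
k,im,o=load("w3"); s=.64
P=lambda u,v,z: ray(k,(u*s,v*s),z)[:2]
q=[P(358,180,46),P(488,180,46),P(487,223,46),P(360,223,46)]; print(np.array(q)); 
L=np.linalg.norm(q[1]-q[0]); yaw=np.arctan2(*(q[1]-q[0])[::-1]); c=np.mean(q,0); print(L,np.linalg.norm(q[0]-q[3]),yaw,c)
a,b=P(206,287,38),P(524,248,38); y=np.arctan2(*(b-a)[::-1]); print("edge",a,b,np.linalg.norm(b-a),y,"shelf",(a+b)/2+130*np.array([-np.sin(y),np.cos(y)]),"groove",P(403,262,38),"start",P(397,180,38),"cornerish",P(374,8,38))
cv2.imwrite("pics/c3.png",cv2.resize(np.clip(im[90:190,180:440,::-1]*1.4,0,255).astype(np.uint8),(780,300),interpolation=cv2.INTER_CUBIC))
plan([(c[0],c[1],110,np.pi/2+yaw,0),(c[0],c[1],40,np.pi/2+yaw,4)])
E
```

```text
[[ 556.745 -301.197]
 [ 646.683 -301.219]
 [ 647.381 -330.666]
 [ 557.594 -330.645]]
89.93746912302754 29.460224716031707 -0.00024294556686715754 [ 602.101 -315.932]
edge [ 441.018 -378.677] [ 676.848 -349.496] 237.62877259645992 0.12311292723896274 shelf [ 542.969 -235.07 ] groove [ 588.24  -359.833] start [ 583.761 -301.215] cornerish [ 568.673 -192.6  ]
t 13.7 pos [ 582.    -368.058  235.362] heading 0.001 j [-0.675  0.655  0.98   0.     1.506 -0.676] F [ 0.103 -0.668  0.321] w 91.8
5 [0.217, 0.084, 0.522] [0.0001, 0.0, -0.1249]
6 [0.095, 0.213, 0.523] [-0.0001, 0.0, -0.125]
4 [0.0, 0.0, 0.583] [0.0, 0.0, 0.0]
```

View pics/c3.png

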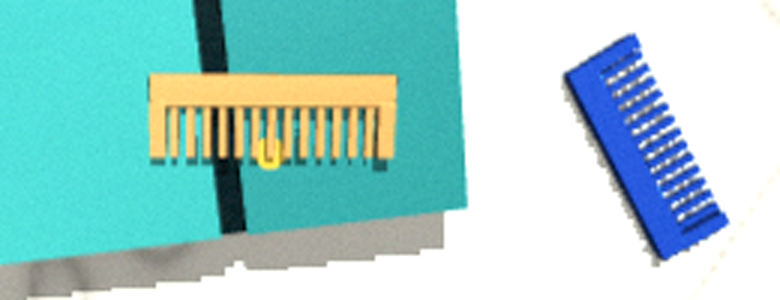

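The crop confirms the bamboo comb. Grasping it across its width, turning the other way to keep joint 6 central.

Emit:
send_rows(offset=[[0.217, 0.084, 0.522], [0.217, 0.084, 0.522], [0.217, 0.084, 0.522], [0.217, 0.084, 0.522], [0.217, 0.084, 0.522], [0.217, 0.084, 0.522]], delta_rot=[[0, 0, 0.125], [0, 0, 0.125], [0, 0, 0.125], [0, 0, 0.125], [0, 0, 0.125], [0, 0, 0.125]])

```text
time: 14.4
tool_pos: [591.9, -342.6, 172.4]
tcp_rot: [3.142, -0.0, 0.788]
contact_force: [-0.4, 1.5, -0.6]
grip_width: 91.7
finger_force: 0.0
```

Emit:
send_rows(offset=[[0.212, -0.094, 0.523], [0.212, -0.094, 0.523], [0.212, -0.094, 0.523], [0.212, -0.094, 0.523], [0.212, -0.094, 0.523], [0.212, -0.094, 0.523], [0.212, -0.094, 0.523]], delta_rot=[[0, 0, 0.125], [0, 0, 0.125], [0, 0, 0.125], [0, 0, 0.125], [0, 0, 0.125], [0, 0, 0.125], [0, 0, 0.125]])

```text
time: 15.28
tool_pos: [601.9, -316.7, 109.6]
tcp_rot: [-3.142, -0.0, 0.003]
contact_force: [-0.4, -0.2, -0.1]
grip_width: 91.8
finger_force: 0.0
```

```bash
python3 - <<'E'
from h import *
plan([(602,-316,40,np.pi/2,4)])
E
```

```text
t 15.3 pos [ 601.928 -316.721  109.626] heading -1.568 j [-0.597  0.724  1.198  0.     1.219  0.971] F [-0.408 -0.158 -0.073] w 91.8
4 [0.001, -0.006, 0.58] [0.0, 0.0, 0.0004]
```

Emit:
send_rows(offset=[[0.001, -0.006, 0.3], [0.001, -0.006, 0.48], [0.001, -0.006, 0.575], [0.001, -0.006, 0.58], [0.001, -0.006, 0.58]], delta_rot=[[0, 0, 0], [0, 0, 0], [0, 0, 0], [0, 0, 0], [0, 0, 0]])

```text
time: 15.9
tool_pos: [602.6, -316.3, 41.0]
tcp_rot: [3.141, -0.001, 0.0]
contact_force: [-0.4, -0.2, 0.5]
grip_width: 91.6
finger_force: 0.0
```

Emit:
send_rows(offset=[[0, 0, 0], [0, 0, 0], [0, 0, 0], [0, 0, 0], [0, 0, 0], [0, 0, 0], [0, 0, 0], [0, 0, 0]], delta_rot=[[0, 0, 0], [0, 0, 0], [0, 0, 0], [0, 0, 0], [0, 0, 0], [0, 0, 0], [0, 0, 0], [0, 0, 0]], grip=0.15)

```text
time: 16.9
tool_pos: [602.1, -316.0, 39.9]
tcp_rot: [-3.141, 0.0, 0.0]
contact_force: [-2.1, 0.9, 0.7]
grip_width: 29.3
finger_force: 30.0
```

Emit:
send_rows(offset=[[0, 0, -0.4], [0, 0, -0.8], [0, 0, -0.8]], delta_rot=[[0, 0, 0], [0, 0, 0], [0, 0, 0]])

```text
time: 17.27
tool_pos: [604.2, -317.4, 141.1]
tcp_rot: [3.136, -0.008, 0.0]
contact_force: [0.5, -0.2, -0.5]
grip_width: 29.6
finger_force: 30.0
```

```bash
python3 - <<'E'
from h import *
plan([(602,-230,200,None,0),(602,152,200,-np.pi/2+.02,6),(602,152,10,None,6)])
E
```

```text
t 17.3 pos [ 604.228 -317.383  141.139] heading -1.571 j [-0.596  0.696  1.163  0.     1.274  0.975] F [ 0.519 -0.153 -0.539] w 29.6
3 [-0.015, -0.726, -0.494] [0.0008, -0.0012, 0.0]
2 [0.0, -0.796, 0.0] [0.0, 0.0, -0.0008]
2 [0.004, -0.795, 0.0] [0.0, 0.0, -0.0008]
2 [0.009, -0.796, -0.001] [0.0, 0.0, -0.0008]
6 [0.012, -0.796, 0.0] [0.0, 0.0, -0.0008]
2 [0.0, 0.0, 0.792] [0.0, 0.0, 0.0]
6 [-0.001, 0.0, 0.791] [0.0, 0.0, 0.0]
```

Emit:
send_rows(offset=[[-0.015, -0.726, -0.494], [-0.015, -0.726, -0.494], [-0.015, -0.726, -0.494]], delta_rot=[[0, 0, 0], [0, 0, 0], [0, 0, 0]])

```text
time: 17.65
tool_pos: [601.1, -226.7, 196.9]
tcp_rot: [3.141, -0.003, 0.003]
contact_force: [1.2, -0.2, -0.7]
grip_width: 29.3
finger_force: 30.0
```

Emit:
send_rows(offset=[[0, -0.8, 0], [0, -0.8, 0], [0, -0.8, 0]], delta_rot=[[0, 0, 0], [0, 0, 0], [0, 0, 0]])

```text
time: 18.02
tool_pos: [599.8, -131.3, 193.8]
tcp_rot: [-3.141, 0.002, 0.003]
contact_force: [-0.1, 0.4, -0.5]
grip_width: 29.5
finger_force: 30.0
```

Emit:
send_rows(offset=[[0, -0.8, 0], [0, -0.8, 0], [0, -0.8, 0]], delta_rot=[[0, 0, 0], [0, 0, 0], [0, 0, 0]])

```text
time: 18.4
tool_pos: [600.1, -36.2, 194.2]
tcp_rot: [-3.141, 0.002, 0.002]
contact_force: [0.0, -0.3, -0.1]
grip_width: 29.5
finger_force: 30.0
```

Emit:
send_rows(offset=[[0, -0.8, 0], [0, -0.8, 0], [0, -0.8, 0]], delta_rot=[[0, 0, 0], [0, 0, 0], [0, 0, 0]])

```text
time: 18.77
tool_pos: [600.5, 59.2, 194.4]
tcp_rot: [3.141, 0.001, 0.001]
contact_force: [0.7, -0.3, -0.7]
grip_width: 29.7
finger_force: 30.0
```

Emit:
send_rows(offset=[[0, -0.8, 0.3], [0, -0.8, 0.3], [0, -0.8, 0.3], [0, -0.8, 0.3], [0, -0.8, 0.3], [0, -0.8, 0.3]], delta_rot=[[0, 0, 0], [0, 0, 0], [0, 0, 0], [0, 0, 0], [0, 0, 0], [0, 0, 0]])

```text
time: 19.52
tool_pos: [600.7, 153.8, 159.7]
tcp_rot: [-3.142, -0.001, -0.002]
contact_force: [0.0, 1.0, -0.5]
grip_width: 29.6
finger_force: 30.0
```

```bash
python3 - <<'E'
from h import *
plan([(602,153,70,-np.pi/2+.02,3),(602,153,9,None,6)])
E
```

```text
t 19.5 pos [600.711 153.842 159.738] heading -1.572 j [ 0.127  0.57   1.343 -0.     1.228  1.7  ] F [ 0.023  0.997 -0.522] w 29.6
3 [0.01, 0.007, 0.748] [0.0, -0.0001, -0.0034]
6 [0.0, 0.0, 0.508] [0.0, 0.0, 0.0]
```

Emit:
send_rows(offset=[[0.01, 0.007, 0.4], [0.01, 0.007, 0.748], [0.01, 0.007, 0.748]], delta_rot=[[0, 0, -0.0034], [0, 0, -0.0034], [0, 0, -0.0034]])

```text
time: 19.9
tool_pos: [599.3, 153.5, 66.7]
tcp_rot: [3.141, 0.007, 0.021]
contact_force: [0.4, 0.4, 0.8]
grip_width: 29.5
finger_force: 30.0
```

Emit:
send_rows(offset=[[0, 0, 0.25], [0, 0, 0.4], [0, 0, 0.48], [0, 0, 0.508], [0, 0, 0.508], [0, 0, 0.508]], delta_rot=[[0, 0, 0], [0, 0, 0], [0, 0, 0], [0, 0, 0], [0, 0, 0], [0, 0, 0]])

```text
time: 20.65
tool_pos: [602.0, 154.4, 9.3]
tcp_rot: [-3.141, -0.001, 0.021]
contact_force: [-0.7, 0.3, -1.6]
grip_width: 29.3
finger_force: 30.0
```

Emit:
send_rows(offset=[[0, 0, 0], [0, 0, 0], [0, 0, 0]], delta_rot=[[0, 0, 0], [0, 0, 0], [0, 0, 0]], grip=0.5)

```text
time: 21.02
tool_pos: [601.5, 154.3, 8.7]
tcp_rot: [-3.141, -0.0, 0.021]
contact_force: [-0.0, 0.3, 0.1]
grip_width: 45.4
finger_force: 0.0
```

Emit:
send_rows(offset=[[0, 0, -0.5], [0, 0, -0.98], [0, 0, -0.98]], delta_rot=[[0, 0, 0], [0, 0, 0], [0, 0, 0]])

```text
time: 21.4
tool_pos: [604.5, 154.8, 131.8]
tcp_rot: [-3.14, -0.011, 0.021]
contact_force: [-0.1, 0.2, -1.4]
grip_width: 45.6
finger_force: 0.0
```

Emit:
send_rows(offset=[[-0.7, -0.2, -0.8], [-0.7, -0.2, -0.8], [-0.7, -0.2, -0.8], [-0.7, -0.2, -0.8], [-0.7, -0.2, -0.8]], delta_rot=[[0, 0, 0], [0, 0, 0], [0, 0, 0], [0, 0, 0], [0, 0, 0]])

```text
time: 22.02
tool_pos: [517.0, 176.1, 220.4]
tcp_rot: [3.141, 0.003, 0.021]
contact_force: [0.1, -0.1, -0.8]
grip_width: 45.9
finger_force: 0.0
```

```bash
python3 - <<'E'
from h import *
for c in("scene","side"):
    im=optics.capture(c); k=optics.get_calibration(c); 
    h=cv2.cvtColor(im,cv2.COLOR_RGB2HSV); m=(((h[...,0]<6)|(h[...,0]>174))&(h[...,1]>140)&(h[...,2]>60)).astype(np.uint8)
    n,l,s,cc=cv2.connectedComponentsWithStats(m)
    for i in range(1,n):
        if s[i,4]>8: print(c,s[i],ray(k,cc[i],72)[:2])
    for t,z in(("comb",6),("mirror",6)): print(t,[(ray(k,d["uv"],z)[:2],round(d["confidence"],2)) for d in finder.pinpoint(t,c)])
snap("w4")
plan([(435,347,200,-.17,4),(435,347,130,-.17,4),(435,347,63,-.17,5)])
E
```

```text
comb [(array([485.674, 151.736]), 0.72), (array([609.029, 164.545]), 0.54), (array([ 758.197, -345.349]), 0.48)]
mirror [(array([488.919, 150.564]), 0.59), (array([ 540.677, -235.123]), 0.48)]
side [246 353   6   6  30] [433.095 345.019]
comb [(array([604.874, 161.007]), 0.54)]
mirror [(array([480.3  , 156.444]), 0.65), (array([796.815,  29.553]), 0.45)]
t 22.4 pos [517.052 176.362 221.694] heading -1.55 j [0.188 0.385 1.473 0.    1.284 1.738] F [-0.497  0.05   0.273] w 46.1
4 [-0.327, -0.718, 0.091] [0.0, 0.0001, -0.1098]
5 [0.205, -0.762, 0.09] [0.0, 0.0, -0.1098]
4 [0.0, 0.0, 0.583] [0.0, 0.0, 0.0]
5 [0.0, 0.001, 0.559] [0.0, 0.0, 0.0]
```

View pics/w4.png

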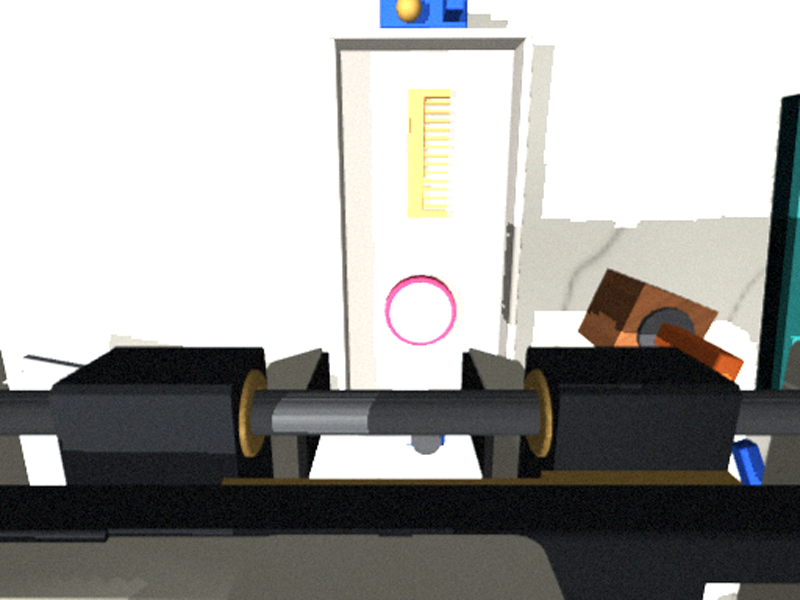

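Comb (430,152) and mirror (420,310) both lie flat in the caddy. Now the keeper knob at about (434,346).

Emit:
send_rows(offset=[[-0.327, -0.718, 0.091], [-0.327, -0.718, 0.091], [-0.327, -0.718, 0.091], [-0.327, -0.718, 0.091], [-0.327, -0.718, 0.091]], delta_rot=[[0, 0, -0.1098], [0, 0, -0.1098], [0, 0, -0.1098], [0, 0, -0.1098], [0, 0, -0.1098]], grip=0.65)

```text
time: 23.0
tool_pos: [475.9, 261.9, 211.2]
tcp_rot: [-3.142, 0.0, 0.71]
contact_force: [-0.4, -0.8, -0.3]
grip_width: 59.9
finger_force: 0.0
```

Emit:
send_rows(offset=[[0.205, -0.762, 0.09], [0.205, -0.762, 0.09], [0.205, -0.762, 0.09], [0.205, -0.762, 0.09], [0.205, -0.762, 0.09], [0.205, -0.762, 0.09]], delta_rot=[[0, 0, -0.1098], [0, 0, -0.1098], [0, 0, -0.1098], [0, 0, -0.1098], [0, 0, -0.1098], [0, 0, -0.1098]])

```text
time: 23.75
tool_pos: [435.0, 347.0, 200.5]
tcp_rot: [3.142, -0.0, 1.397]
contact_force: [-0.6, -0.1, 0.2]
grip_width: 60.1
finger_force: 0.0
```

Emit:
send_rows(offset=[[0, 0, 0.583], [0, 0, 0.583], [0, 0, 0.583], [0, 0, 0.583]], delta_rot=[[0, 0, 0], [0, 0, 0], [0, 0, 0], [0, 0, 0]])

```text
time: 24.25
tool_pos: [436.0, 347.8, 132.6]
tcp_rot: [3.139, -0.002, 1.401]
contact_force: [-0.6, -1.0, -0.1]
grip_width: 59.7
finger_force: 0.0
```

```bash
python3 - <<'E'
from h import *
for c in("scene","side"):
    im=optics.capture(c); k=optics.get_calibration(c)
    print(c,[(ray(k,d["uv"],74)[:2],round(d["confidence"],2)) for d in finder.pinpoint("keeper_knob",c)])
k,im=snap("w5",False)
print([(ray(k,d["uv"],74)[:2],d["uv"],round(d["confidence"],2)) for d in finder.pinpoint("keeper_knob","wrist")])
h=cv2.cvtColor(im,cv2.COLOR_RGB2HSV); m=(((h[...,0]<6)|(h[...,0]>174))&(h[...,1]>140)&(h[...,2]>60)).astype(np.uint8)
n,l,s,cc=cv2.connectedComponentsWithStats(m)
for i in range(1,n):
    if s[i,4]>15: print(s[i],ray(k,cc[i],80)[:2])
plan([(434,347,63,-.17,5)])
E
```

```text
scene [(array([429.085, 354.687]), 0.74)]
side [(array([435.311, 353.773]), 0.56)]
[(array([433.326, 347.983]), [249.6, 209.9], 0.75)]
[238 195  23  31 521] [433.213 349.678]
t 24.6 pos [435.05  347.274 131.159] heading -0.17 j [0.536 0.49  1.572 0.    1.078 0.706] F [ 0.046  0.944 -0.762] w 59.7
5 [-0.004, -0.009, 0.568] [0.0001, -0.0001, 0.0001]
```

Emit:
send_rows(offset=[[-0.004, -0.014, 0.3], [-0.004, -0.014, 0.5], [-0.004, -0.014, 0.568], [-0.004, -0.014, 0.568], [-0.004, -0.014, 0.568]], delta_rot=[[0, 0, 0], [0, 0, 0], [0, 0, 0], [0, 0, 0], [0, 0, 0]])

```text
time: 25.18
tool_pos: [433.8, 347.3, 63.4]
tcp_rot: [3.14, -0.001, 1.401]
contact_force: [-0.1, -0.5, 0.5]
grip_width: 59.3
finger_force: 0.0
```

Emit:
send_rows(offset=[[0, 0, 0], [0, 0, 0], [0, 0, 0], [0, 0, 0], [0, 0, 0]], delta_rot=[[0, 0, 0], [0, 0, 0], [0, 0, 0], [0, 0, 0], [0, 0, 0]], grip=0.24)

```text
time: 25.8
tool_pos: [433.1, 346.9, 62.3]
tcp_rot: [-3.142, -0.0, 1.401]
contact_force: [-0.2, -0.3, 0.7]
grip_width: 22.4
finger_force: 0.0
```

```bash
cat >> h.py <<'E'
def seq(poses,n=8,o=None):
    """poses: (x,y,z,heading) one per row; prints calls of n rows, offsets in the axes of each call's start"""
    o=o or get_obs(); p=o["tool_pos"].copy(); A=R.from_euler("xyz",o["tcp_rot"])
    print("t",round(o["time"],1),"pos",p,"rot",o["tcp_rot"],"F",o["contact_force"],"w",round(o["grip_width"],1))
    for i in range(0,len(poses),n):
        off=[];rot=[]
        for q in poses[i:i+n]:
            off.append((np.round(A.inv().apply(np.array(q[:3])-p)/120,3)+0.).tolist()); rot.append((np.round((A.inv()*Rdown(q[3])).as_rotvec()/(2*np.pi),4)+0.).tolist())
        print(off); print(rot)
        p=p+A.apply(np.array(off[-1])*120); A=A*R.from_rotvec(np.array(rot[-1])*2*np.pi)
E
python3 - <<'E'
from h import *
H=np.array([399,152.]); 
P=[(*(H+200*np.array([np.cos(a),np.sin(a)])),63,a-np.pi/2) for a in np.linspace(1.399,.13,25)[1:]]
seq(P)
E
```

```text
t 25.8 pos [433.081 346.926  62.318] rot [-3.142 -0.     1.401] F [-0.233 -0.282  0.691] w 22.4
[[0.015, 0.086, -0.006], [0.008, 0.174, -0.006], [-0.004, 0.261, -0.006], [-0.02, 0.348, -0.006], [-0.041, 0.433, -0.006], [-0.067, 0.518, -0.006], [-0.097, 0.601, -0.006], [-0.131, 0.682, -0.006]]
[[0.0, 0.0, 0.0088], [0.0, 0.0, 0.0172], [0.0, 0.0, 0.0256], [0.0, 0.0, 0.034], [0.0, 0.0, 0.0424], [0.0, 0.0, 0.0508], [0.0, 0.0, 0.0593], [0.0, 0.0, 0.0677]]
[[-0.002, 0.088, 0.0], [-0.009, 0.176, 0.0], [-0.021, 0.263, 0.0], [-0.037, 0.35, 0.0], [-0.058, 0.435, 0.0], [-0.083, 0.52, 0.0], [-0.113, 0.603, 0.0], [-0.147, 0.684, 0.0]]
[[0.0, 0.0, 0.0084], [0.0, 0.0, 0.0168], [0.0, 0.0, 0.0252], [0.0, 0.0, 0.0336], [0.0, 0.0, 0.0421], [0.0, 0.0, 0.0505], [0.0, 0.0, 0.0589], [0.0, 0.0, 0.0673]]
[[-0.002, 0.088, 0.0], [-0.009, 0.176, 0.0], [-0.021, 0.263, 0.0], [-0.037, 0.35, 0.0], [-0.058, 0.435, 0.0], [-0.083, 0.52, 0.0], [-0.113, 0.603, 0.0], [-0.147, 0.684, 0.0]]
[[0.0, 0.0, 0.0084], [0.0, 0.0, 0.0168], [0.0, 0.0, 0.0252], [0.0, 0.0, 0.0337], [0.0, 0.0, 0.0421], [0.0, 0.0, 0.0505], [0.0, 0.0, 0.0589], [0.0, 0.0, 0.0673]]
```

Emit:
send_rows(offset=[[0.015, 0.086, 0], [0.008, 0.174, 0], [-0.004, 0.261, 0], [-0.02, 0.348, 0], [-0.041, 0.433, 0], [-0.067, 0.518, 0], [-0.097, 0.601, 0], [-0.131, 0.682, 0]], delta_rot=[[0, 0, 0.0088], [0, 0, 0.0172], [0, 0, 0.0256], [0, 0, 0.034], [0, 0, 0.0424], [0, 0, 0.0508], [0, 0, 0.0593], [0, 0, 0.0677]])

```text
time: 26.8
tool_pos: [511.2, 317.5, 62.2]
tcp_rot: [-3.141, 0.0, 0.974]
contact_force: [-0.4, -0.8, -0.0]
grip_width: 21.7
finger_force: 0.2
```

Emit:
send_rows(offset=[[-0.002, 0.088, 0], [-0.009, 0.176, 0], [-0.021, 0.263, 0], [-0.037, 0.35, 0], [-0.058, 0.435, 0], [-0.083, 0.52, 0], [-0.113, 0.603, 0], [-0.147, 0.684, 0]], delta_rot=[[0, 0, 0.0084], [0, 0, 0.0168], [0, 0, 0.0252], [0, 0, 0.0336], [0, 0, 0.0421], [0, 0, 0.0505], [0, 0, 0.0589], [0, 0, 0.0673]])

```text
time: 27.8
tool_pos: [569.6, 256.4, 62.4]
tcp_rot: [-3.142, -0.0, 0.549]
contact_force: [-0.2, -0.2, -0.3]
grip_width: 21.7
finger_force: 0.2
```

Emit:
send_rows(offset=[[-0.002, 0.088, 0], [-0.009, 0.176, 0], [-0.021, 0.263, 0], [-0.037, 0.35, 0], [-0.058, 0.435, 0], [-0.083, 0.52, 0], [-0.113, 0.603, 0], [-0.147, 0.684, 0]], delta_rot=[[0, 0, 0.0084], [0, 0, 0.0168], [0, 0, 0.0252], [0, 0, 0.0337], [0, 0, 0.0421], [0, 0, 0.0505], [0, 0, 0.0589], [0, 0, 0.0673]])

```text
time: 28.8
tool_pos: [597.5, 177.2, 62.4]
tcp_rot: [-3.142, -0.0, 0.127]
contact_force: [-0.0, 0.7, 0.5]
grip_width: 22.5
finger_force: 0.2
```

```bash
python3 - <<'E'
from h import *
for c in("scene","side"):
    im=optics.capture(c); k=optics.get_calibration(c)
    print(c,[(ray(k,d["uv"],74)[:2],round(d["confidence"],2)) for d in finder.pinpoint("keeper_knob",c)])
H=np.array([399,152.]); 
P=[(*(H+200*np.array([np.cos(a),np.sin(a)])),63,a-np.pi/2) for a in np.linspace(.13,.0,14)[1:]]
seq(P)
E
```

```text
scene [(array([511.446, -49.579]), 0.6), (array([597.196, 186.057]), 0.59)]
side [(array([592.199, 185.105]), 0.87)]
t 29.0 pos [597.274 177.693  62.368] rot [-3.141  0.     0.13 ] F [ 0.836 -0.526  0.685] w 22.0
[[0.0, 0.015, -0.005], [0.0, 0.031, -0.005], [0.0, 0.048, -0.005], [-0.001, 0.065, -0.005], [-0.002, 0.081, -0.005], [-0.002, 0.098, -0.005], [-0.003, 0.115, -0.005], [-0.005, 0.131, -0.005]]
[[0.0, 0.0, 0.0016], [0.0, 0.0, 0.0032], [0.0, 0.0, 0.0048], [0.0, 0.0, 0.0063], [0.0, 0.0, 0.0079], [0.0, 0.0, 0.0095], [0.0, 0.0, 0.0111], [0.0, 0.0, 0.0127]]
[[0.0, 0.017, 0.0], [0.0, 0.034, 0.0], [0.0, 0.05, 0.0], [-0.001, 0.067, 0.0], [-0.002, 0.084, 0.0]]
[[0.0, 0.0, 0.0016], [0.0, 0.0, 0.0032], [0.0, 0.0, 0.0048], [0.0, 0.0, 0.0064], [0.0, 0.0, 0.008]]
```

Emit:
send_rows(offset=[[0, 0.015, 0], [0, 0.031, 0], [0, 0.048, 0], [-0.001, 0.065, 0], [-0.002, 0.081, 0], [-0.002, 0.098, 0], [-0.003, 0.115, 0], [-0.005, 0.131, 0]], delta_rot=[[0, 0, 0.0016], [0, 0, 0.0032], [0, 0, 0.0048], [0, 0, 0.0063], [0, 0, 0.0079], [0, 0, 0.0095], [0, 0, 0.0111], [0, 0, 0.0127]])

```text
time: 30.0
tool_pos: [598.8, 162.3, 62.4]
tcp_rot: [-3.141, -0.0, 0.05]
contact_force: [-1.1, 4.1, -0.8]
grip_width: 22.0
finger_force: 1.7
```

Emit:
send_rows(offset=[[0, 0.017, 0], [0, 0.034, 0], [0, 0.05, 0], [-0.001, 0.05, 0]], delta_rot=[[0, 0, 0.0016], [0, 0, 0.0032], [0, 0, 0.0048], [0, 0, 0.0048]])

```text
time: 30.5
tool_pos: [599.1, 155.5, 62.3]
tcp_rot: [3.141, -0.0, 0.02]
contact_force: [1.1, 0.2, -0.3]
grip_width: 22.4
finger_force: 0.0
```

Emit:
send_rows(offset=[[0, 0.017, 0], [0, 0.034, 0], [0, 0.034, 0]], delta_rot=[[0, 0, 0.0016], [0, 0, 0.0032], [0, 0, 0.0032]])

```text
time: 30.88
tool_pos: [599.0, 152.6, 62.3]
tcp_rot: [-3.141, -0.0, -0.0]
contact_force: [-0.8, 3.2, -0.7]
grip_width: 22.0
finger_force: 1.9
```

Emit:
send_rows(offset=[[0, 0.012, 0], [0, 0.02, 0], [0, 0.02, 0]], delta_rot=[[0, 0, 0], [0, 0, 0], [0, 0, 0]])

```text
time: 31.25
tool_pos: [599.0, 152.4, 62.3]
tcp_rot: [-3.138, -0.001, 0.0]
contact_force: [0.6, 12.5, -1.3]
grip_width: 22.2
finger_force: 6.1
```

Emit:
send_rows(offset=[[0, 0.01, 0], [0, 0.01, 0]], delta_rot=[[0, 0, 0], [0, 0, 0]])

```text
time: 31.5
tool_pos: [599.0, 152.3, 62.3]
tcp_rot: [-3.136, -0.001, 0.0]
contact_force: [1.3, 16.5, -2.6]
grip_width: 22.3
finger_force: 8.1
```

The bar snapped past the ball and is stiff against its stop. Back off, lift, and go look at the tool.

Emit:
send_rows(offset=[[0, -0.052, 0], [0, -0.052, 0], [0, -0.052, 0]], delta_rot=[[0, 0, 0], [0, 0, 0], [0, 0, 0]])

```text
time: 31.88
tool_pos: [599.1, 154.2, 62.3]
tcp_rot: [3.141, -0.0, -0.0]
contact_force: [0.7, -1.0, 0.4]
grip_width: 21.8
finger_force: 0.0
```

Emit:
send_rows(offset=[[0, 0, -0.5], [0, 0, -0.95], [0, 0, -0.95]], delta_rot=[[0, 0, 0], [0, 0, 0], [0, 0, 0]])

```text
time: 32.25
tool_pos: [601.7, 154.5, 181.6]
tcp_rot: [-3.141, -0.01, -0.001]
contact_force: [0.3, -1.0, -1.0]
grip_width: 22.0
finger_force: 0.0
```

Emit:
send_rows(offset=[[-0.8, 0.6, -0.3], [-0.8, 0.6, -0.3], [-0.8, 0.6, -0.3]], delta_rot=[[0, 0, 0], [0, 0, 0], [0, 0, 0]], grip=0.6)

```text
time: 32.62
tool_pos: [500.3, 80.8, 212.7]
tcp_rot: [3.141, 0.001, -0.003]
contact_force: [0.3, 0.8, 0.9]
grip_width: 47.6
finger_force: 0.0
```

Emit:
send_rows(offset=[[-0.75, 0.75, 0], [-0.75, 0.75, 0], [-0.75, 0.75, 0], [-0.75, 0.75, 0], [-0.75, 0.75, 0], [-0.75, 0.75, 0]], delta_rot=[[0, 0, 0], [0, 0, 0], [0, 0, 0], [0, 0, 0], [0, 0, 0], [0, 0, 0]])

```text
time: 33.38
tool_pos: [413.6, -6.6, 212.0]
tcp_rot: [-3.141, 0.0, 0.001]
contact_force: [-0.2, 0.1, -0.6]
grip_width: 55.1
finger_force: 0.0
```

```bash
python3 - <<'E'
from h import *
k,im=snap("w6"); print(get_obs()["tool_pos"],get_obs()["time"])
for t,z in [("tool",15),("stand_hole",60),("stand",0),("keeper_knob",74),("mirror",6),("comb",6)]:
    print(t,[(ray(k,d["uv"],z)[:2],np.round(d["uv"]),round(d["confidence"],2)) for d in finder.pinpoint(t,"wrist")][:3])
E
```

```text
[413.496  -6.632 212.049] 33.425
tool [(array([486.726, -10.294]), array([256., 109.]), 0.8)]
stand_hole []
stand [(array([ 538.053, -202.641]), array([430.,  61.]), 0.16)]
keeper_knob []
mirror [(array([485.794, 154.412]), array([110., 110.]), 0.56)]
comb []
```

View pics/w6.png

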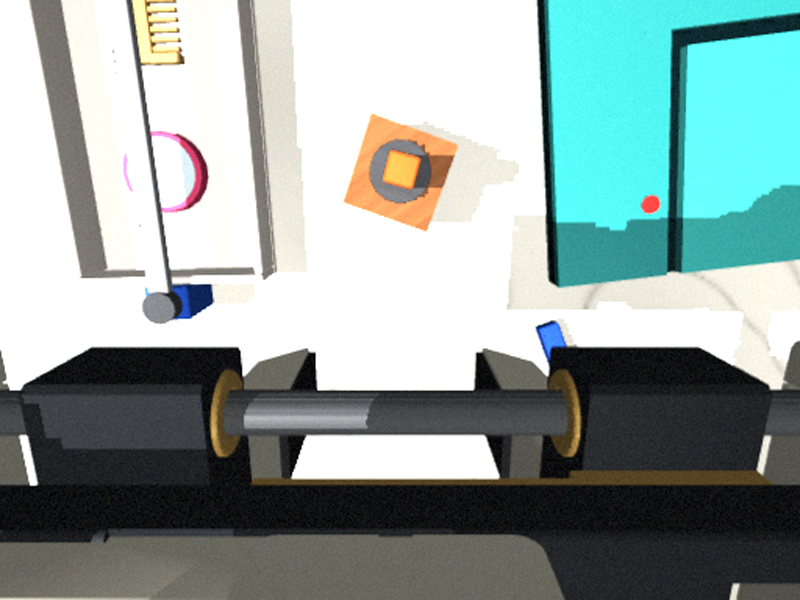

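The wrist view shows the orange tool upright in its stand at (401,170), the bar over the comb and mirror, and the red dot at (651,204) with the short groove leg beside it.

```bash
python3 - <<'E'
from h import *
k,im,o=load("w6"); s=.64
P=lambda u,v,z: ray(k,(u*s,v*s),z)[:2]
h=cv2.cvtColor(im,cv2.COLOR_RGB2HSV).astype(int)
print(im[109,257],h[109,257],im[90,245],h[90,245],im[112,240])
r=im.astype(int); m=(((r[...,0]-r[...,2])>0.75*r[...,0])&(r[...,0]>r[109,257,0]*.85)&(h[...,1]>200)).astype(np.uint8); m[:80]=0;m[150:]=0
n,l,st,cc=cv2.connectedComponentsWithStats(m); i=l[109,257]; print(st[i],cc[i])
pts=np.argwhere(l==i)[:,::-1]; W=np.array([ray(k,q,127)[:2] for q in pts],np.float32)
print("top rect world",cv2.minAreaRect(W), W.mean(0))
# flange
print("flange c",P(400,172,65))
# stand top corners
c=np.array([P(u,v,60) for u,v in((372,113),(457,144),(427,230),(345,202))]); print("stand",c.mean(0),[np.arctan2(*(c[(j+1)%4]-c[j])[::-1]) for j in range(4)],[np.linalg.norm(c[(j+1)%4]-c[j]) for j in range(4)])
b0,b1=P(160,306,56),P(131,5,56); print("bar ang",np.arctan2(*(b1-b0)[::-1]),b0,b1,"wall",np.arctan2(*(P(252,40,40)-P(265,270,40))[::-1]))
print("red",P(651,204,38),"groove -x end",P(674,270,38),"inner corner",P(676,35,38))
E
```

```text
[229 132  60] [ 13 188 229] [170 108  66] [ 12 156 170] [84 83 87]
[     0      0    512    384 196521] [255.435 191.528]
top rect world ((395.10394287109375, -9.113555908203125), (325.1253662109375, 488.01373291015625), 0.020790766924619675) [412.366  -8.792]
flange c [484.821  -9.693]
stand [484.108  -9.895] [np.float64(-1.9014662700163965), np.float64(2.8187785840226725), np.float64(1.2454348293563844), np.float64(-0.3237207326278132)] [np.float64(54.24527880372332), np.float64(54.60279028601251), np.float64(54.293548423541196), np.float64(54.89064377161809)]
bar ang -0.028146242193310966 [398.692 150.108] [577.551 145.073] wall -0.011376889000741987
red [ 464.52  -177.886] groove -x end [ 419.746 -199.72 ] inner corner [ 566.6   -179.782]
```

```bash
python3 - <<'E'
from h import *
k,im,o=load("w6")
h=cv2.cvtColor(im,cv2.COLOR_RGB2HSV).astype(int); h2=h
m=((h[...,0]>6)&(h[...,0]<20)&(h[...,1]>170)&(h[...,2]>205)).astype(np.uint8); m[:80]=0;m[150:]=0
n,l,st,cc=cv2.connectedComponentsWithStats(m); i=l[109,257]; print(st[i],cc[i])
W=np.array([ray(k,q,127)[:2] for q in np.argwhere(l==i)[:,::-1]],np.float32); print(cv2.minAreaRect(W),W.mean(0))
cv2.imwrite("pics/c6.png",cv2.resize(im[70:150,210:300,::-1],(675,600),interpolation=cv2.INTER_CUBIC))
E
```

```text
[246  97  21  23 354] [255.924 108.054]
((485.4155578613281, -9.104860305786133), (13.8994140625, 13.900412559509277), 75.18060302734375) [485.462  -9.019]
```

View pics/c6.png

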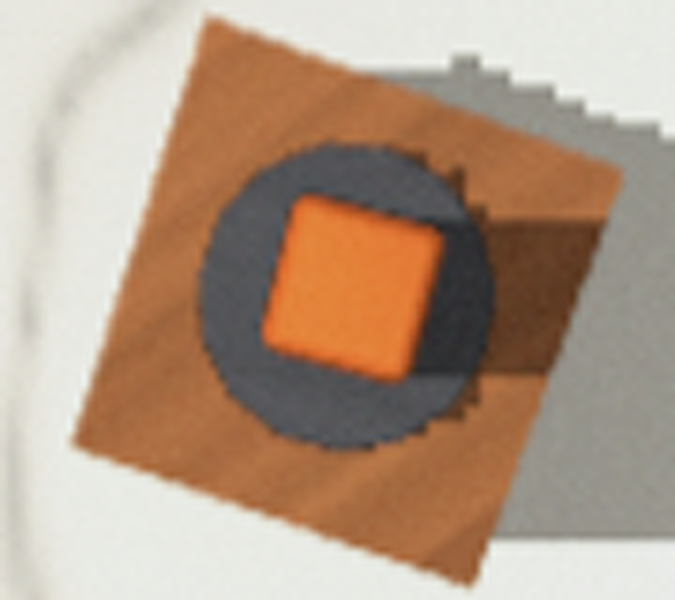

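```bash
cat > groove.py <<'E'
from h import *
from scipy.optimize import least_squares
def groove_pts(n):
    k,im,o=load(n); h=cv2.cvtColor(im,cv2.COLOR_RGB2HSV)
    t=turq(im).astype(np.uint8); m=(im.max(2)<75)
    P=np.array([[u,v] for v in range(0,345*384//600-3) for u in range(512) if m[v,u]]); 
    W=np.array([ray(k,q,38)[:2] for q in P]); return W
def local(p,W):
    c,s=np.cos(p[2]),np.sin(p[2]); d=W-p[:2]; return np.c_[d[:,0]*c+d[:,1]*s,-d[:,0]*s+d[:,1]*c]
def fitg(W,p0,use):
    p=np.array(p0,float)
    for it in range(6):
        L=local(p,W); w=9 if it<3 else 7.5
        a=W[(abs(L[:,0]-30)<w)&(L[:,1]>-122)&(L[:,1]<38)]; b=W[(abs(L[:,1]-50)<w)&(L[:,0]>-112)&(L[:,0]<20)]
        if "c" not in use: pass
        f=lambda p: np.r_[local(p,a)[:,0]-30,local(p,b)[:,1]-50]
        if len(a)<20 or len(b)<20: print("few",len(a),len(b)); break
        p=least_squares(f,p,loss="soft_l1").x
    return p,len(a),len(b)
E
python3 - <<'E'
from groove import *
for n in("w1","w3","w6"):
    W=groove_pts(n); p,a,b=fitg(W,[543.5,-236,.123],"")
    L=local(p,W); s=L[(abs(L[:,0]-30)<9)&(L[:,1]>-120)&(L[:,1]<40)]; t=L[(abs(L[:,1]-50)<9)&(L[:,0]>-110)&(L[:,0]<20)]
    print(n,p,a,b, np.percentile(s[:,0],[2,50,98]) if len(s) else 0, np.percentile(t[:,1],[2,50,98]) if len(t) else 0)
E
```

```text
w1 [ 542.32  -234.971    0.122] 329 398 [25.39  30.08  34.609] [45.629 49.965 54.345]
w3 [ 543.337 -237.065    0.109] 1192 991 [25.288 29.946 34.833] [46.086 49.951 54.928]
w6 [ 541.834 -232.924    0.133] 697 866 [25.594 30.001 34.418] [44.545 49.962 53.92 ]
```

```bash
python3 - <<'E'
from h import *
plan([(485,-10,170,-1.825,4),(485,-10,80,-1.825,5)])
E
```

```text
t 33.7 pos [413.041  -7.085 212.269] heading -1.57 j [-0.203  0.15   1.828  0.     1.164  1.367] F [-0.432  0.127  0.145] w 55.1
4 [0.6, 0.025, 0.352] [0.0, 0.0, 0.0405]
5 [0.0, 0.0, 0.75] [0.0, 0.0, 0.0]
```

Emit:
send_rows(offset=[[0.6, 0.025, 0.352], [0.6, 0.025, 0.352], [0.6, 0.025, 0.352], [0.6, 0.025, 0.352]], delta_rot=[[0, 0, 0.0405], [0, 0, 0.0405], [0, 0, 0.0405], [0, 0, 0.0405]])

```text
time: 34.22
tool_pos: [484.4, -10.1, 170.4]
tcp_rot: [-3.142, 0.0, -0.253]
contact_force: [0.4, 0.0, -0.0]
grip_width: 55.4
finger_force: 0.0
```

Emit:
send_rows(offset=[[0, 0, 0.3], [0, 0, 0.55], [0, 0, 0.7], [0, 0, 0.75], [0, 0, 0.75], [0, 0, 0.75]], delta_rot=[[0, 0, 0], [0, 0, 0], [0, 0, 0], [0, 0, 0], [0, 0, 0], [0, 0, 0]])

```text
time: 34.98
tool_pos: [485.5, -10.3, 81.1]
tcp_rot: [-3.141, -0.002, -0.254]
contact_force: [0.7, -0.1, 0.7]
grip_width: 54.9
finger_force: 0.0
```

Emit:
send_rows(offset=[[0, 0, 0], [0, 0, 0], [0, 0, 0], [0, 0, 0], [0, 0, 0], [0, 0, 0], [0, 0, 0]], delta_rot=[[0, 0, 0], [0, 0, 0], [0, 0, 0], [0, 0, 0], [0, 0, 0], [0, 0, 0], [0, 0, 0]], grip=0)

```text
time: 35.85
tool_pos: [485.0, -10.2, 80.0]
tcp_rot: [-3.141, 0.0, -0.254]
contact_force: [-0.2, -0.3, -0.4]
grip_width: 16.0
finger_force: 30.0
```

```bash
python3 - <<'E'
from h import *
plan([(485,-10,165,None,4),(584,-332,130,None,5)])
E
```

```text
t 35.9 pos [485.008 -10.181  80.048] heading -1.825 j [-0.179  0.449  1.825  0.     0.868  1.646] F [-0.222 -0.346 -0.373] w 16.0
4 [0.0, -0.002, -0.708] [0.0, 0.0, 0.0]
2 [0.491, 0.797, 0.097] [0.0, 0.0, 0.0]
2 [0.491, 0.796, 0.097] [0.0, 0.0, 0.0]
5 [0.491, 0.797, 0.097] [0.0, 0.0, 0.0]
```

Emit:
send_rows(offset=[[0, 0, -0.3], [0, 0, -0.6], [0, 0, -0.708], [0, 0, -0.708], [0, 0, -0.708]], delta_rot=[[0, 0, 0], [0, 0, 0], [0, 0, 0], [0, 0, 0], [0, 0, 0]])

```text
time: 36.48
tool_pos: [484.2, -10.1, 163.6]
tcp_rot: [3.141, 0.003, -0.254]
contact_force: [0.2, -0.4, -0.7]
grip_width: 15.8
finger_force: 30.0
```

Emit:
send_rows(offset=[[0.245, 0.4, 0.02], [0.491, 0.797, 0.02], [0.491, 0.797, 0.02]], delta_rot=[[0, 0, 0], [0, 0, 0], [0, 0, 0]])

```text
time: 36.85
tool_pos: [518.2, -120.8, 160.8]
tcp_rot: [3.141, 0.002, -0.259]
contact_force: [0.1, 2.0, -1.8]
grip_width: 15.8
finger_force: 30.0
```

Emit:
send_rows(offset=[[0.245, 0.4, 0.1], [0.491, 0.797, 0.2], [0.491, 0.797, 0.2]], delta_rot=[[0, 0, 0], [0, 0, 0], [0, 0, 0]])

```text
time: 37.22
tool_pos: [550.2, -227.1, 135.7]
tcp_rot: [-3.141, 0.004, -0.258]
contact_force: [-0.1, 0.6, -0.3]
grip_width: 15.6
finger_force: 30.0
```

Emit:
send_rows(offset=[[0.245, 0.4, 0.1], [0.45, 0.75, 0.18], [0.491, 0.797, 0.2], [0.491, 0.797, 0.2], [0.491, 0.797, 0.2], [0.491, 0.797, 0.2], [0.491, 0.797, 0.2]], delta_rot=[[0, 0, 0], [0, 0, 0], [0, 0, 0], [0, 0, 0], [0, 0, 0], [0, 0, 0], [0, 0, 0]])

```text
time: 38.1
tool_pos: [584.0, -331.7, 115.1]
tcp_rot: [3.142, -0.0, -0.254]
contact_force: [-0.1, -0.5, 0.1]
grip_width: 15.7
finger_force: 30.0
```

```bash
python3 - <<'E'
from h import *
k,im=snap("w7"); o=get_obs(); print(o["tool_pos"],o["time"],o["tcp_rot"])
A=R.from_euler("xyz",o["tcp_rot"]); tip=o["tool_pos"]+A.apply([0,0,65]); print("tip",tip,"px(800)",proj(k,tip)/.64)
for t in("tool_tip","comb","mirror","keeper_knob"):print(t,[(np.array(d["uv"])/.64,round(d["confidence"],2)) for d in finder.pinpoint(t,"wrist")])
E
```

```text
[ 583.984 -331.887  115.078] 38.15 [ 3.142 -0.    -0.254]
tip [ 584.014 -331.898   50.078] px(800) [[395.335 324.157]]
tool_tip []
comb []
mirror []
keeper_knob []
```

View pics/w7.png

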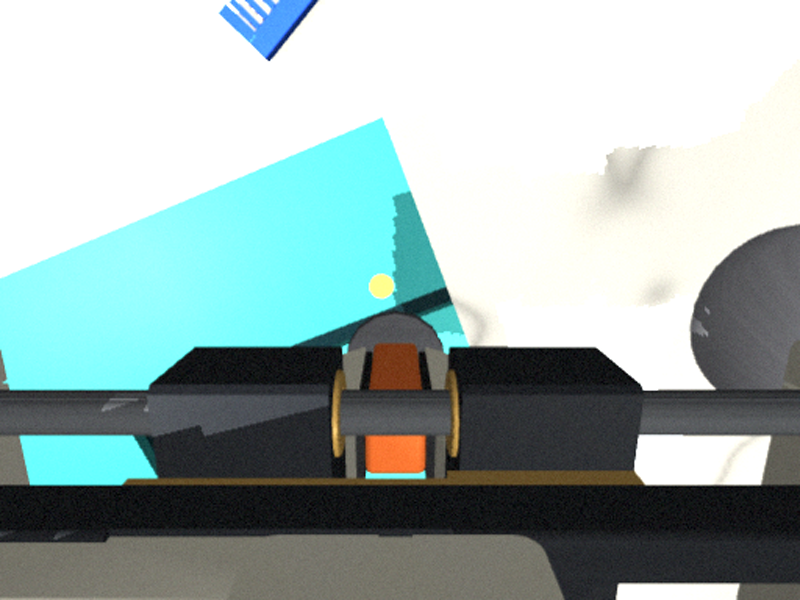

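The tip is hidden under the flange (apex at about (395,313)), the groove runs from (450,292) to (300,345), and the yellow dot is at (381,286). I'll measure both in this one image so the camera bias cancels.

```bash
python3 - <<'E'
from groove import *
k,im,o=load("w7"); A=R.from_euler("xyz",o["tcp_rot"])
for dx in(-2,0,2):
    a=np.linspace(0,2*np.pi,721); c=[]
    for z in(15,20): c.append(proj(k,o["tool_pos"]+A.apply(np.c_[dx+19*np.cos(a),19*np.sin(a),0*a+z])))
    c=np.vstack(c)/.64; print("flange apex",dx,c[c[:,1].argmin()],"width",c[:,0].min(),c[:,0].max())
g=im.astype(int)
for u in(253,246,260): print("col",u,[tuple(g[v,u]) for v in range(194,210)])
h=cv2.cvtColor(im,cv2.COLOR_RGB2HSV); m=((h[...,0]>22)&(h[...,0]<35)&(h[...,1]>80)&(h[...,2]>120)).astype(np.uint8)
n,l,s,cc=cv2.connectedComponentsWithStats(m)
for i in range(1,n):
    if s[i,4]>60: print("yellow",s[i],cc[i],ray(k,cc[i],38)[:2])
# groove cross-sections: dark pixels, per column
W=groove_pts("w7")
for sh in ([542.3,-235,.122],[543.2,-236,.122]):
    L=local(sh,W); s=L[(abs(L[:,0]-30)<9)&(L[:,1]>-128)&(L[:,1]<-60)]
    for lo in range(-128,-60,8):
        q=s[(s[:,1]>=lo)&(s[:,1]<lo+8),0]
        if len(q)>5: print(lo,len(q),np.percentile(q,[3,50,97]))
    print("dot pred",sh[0]+47*np.cos(sh[2])+100*np.sin(sh[2]),sh[1]+47*np.sin(sh[2])-100*np.cos(sh[2]))
E
```

```text
flange apex -2 [394.792 315.718] width 344.7225518958244 445.0093372184204
flange apex 0 [394.785 310.628] width 344.5778981669522 445.1386450280737
flange apex 2 [394.777 305.511] width 344.43245197635594 445.2686612820235
col 253 [(np.int64(41), np.int64(121), np.int64(121)), (np.int64(35), np.int64(99), np.int64(97)), (np.int64(28), np.int64(63), np.int64(65)), (np.int64(27), np.int64(48), np.int64(53)), (np.int64(26), np.int64(40), np.int64(44)), (np.int64(19), np.int64(19), np.int64(26)), (np.int64(32), np.int64(32), np.int64(34)), (np.int64(49), np.int64(50), np.int64(51)), (np.int64(54), np.int64(54), np.int64(57)), (np.int64(50), np.int64(51), np.int64(53)), (np.int64(53), np.int64(55), np.int64(55)), (np.int64(53), np.int64(51), np.int64(53)), (np.int64(52), np.int64(50), np.int64(55)), (np.int64(54), np.int64(54), np.int64(56)), (np.int64(50), np.int64(49), np.int64(53)), (np.int64(54), np.int64(54), np.int64(58))]
col 246 [(np.int64(68), np.int64(186), np.int64(182)), (np.int64(70), np.int64(186), np.int64(182)), (np.int64(70), np.int64(185), np.int64(183)), (np.int64(66),
[... 1291 characters left out ...]
5  15 175] [243.634 182.566] [ 601.698 -329.043]
-128 123 [26.348 30.797 35.245]
-120 135 [22.129 30.299 35.192]
-112 183 [21.504 28.428 35.103]
-104 174 [21.475 28.005 34.521]
-96 166 [21.872 28.381 34.596]
-88 128 [24.472 29.76  34.586]
-80 90 [27.365 31.324 34.703]
-72 50 [30.298 32.823 34.731]
-64 10 [33.16  34.047 34.933]
dot pred 601.1204180024225 -328.5369361590398
-128 123 [25.663 30.133 34.515]
-120 124 [25.238 29.85  34.389]
-112 173 [21.569 27.944 34.342]
-104 166 [21.466 27.705 33.886]
-96 163 [21.491 27.755 33.834]
-88 135 [23.261 28.843 33.865]
-80 95 [26.125 30.297 33.862]
-72 55 [28.986 31.906 33.982]
-64 13 [31.831 33.073 33.907]
dot pred 602.0204180024226 -329.5369361590398
```

```bash
python3 - <<'E'
from h import *
plan([(585.8,-331,105,-1.825,3),(585.8,-331,97.5,None,3)])
E
```

```text
t 38.4 pos [ 583.862 -332.35   114.699] heading -1.825 j [-0.631  0.704  1.222  0.     1.215  1.194] F [ 0.061  0.129 -0.387] w 15.8
3 [0.013, -0.015, 0.081] [0.0, 0.0, 0.0]
3 [0.0, 0.0, 0.062] [0.0, 0.0, 0.0]
```

Emit:
send_rows(offset=[[0.013, -0.015, 0.04], [0.013, -0.015, 0.081], [0.013, -0.015, 0.081]], delta_rot=[[0, 0, 0], [0, 0, 0], [0, 0, 0]])

```text
time: 38.72
tool_pos: [585.5, -330.7, 104.0]
tcp_rot: [-3.141, 0.001, -0.254]
contact_force: [-0.4, -0.3, -0.2]
grip_width: 15.8
finger_force: 30.0
```

Emit:
send_rows(offset=[[0, 0, 0.012], [0, 0, 0.022], [0, 0, 0.03], [0, 0, 0.03]], delta_rot=[[0, 0, 0], [0, 0, 0], [0, 0, 0], [0, 0, 0]])

```text
time: 39.22
tool_pos: [585.8, -331.0, 101.2]
tcp_rot: [-3.141, 0.0, -0.254]
contact_force: [-0.7, -0.4, -0.6]
grip_width: 16.4
finger_force: 30.0
```

In the groove (tip ~36 mm, below the 38 mm top, with no force). Going down further.

Emit:
send_rows(offset=[[0, 0, 0.015], [0, 0, 0.028], [0, 0, 0.035], [0, 0, 0.035]], delta_rot=[[0, 0, 0], [0, 0, 0], [0, 0, 0], [0, 0, 0]])

```text
time: 39.72
tool_pos: [585.8, -331.0, 97.0]
tcp_rot: [-3.141, 0.0, -0.254]
contact_force: [0.3, -1.3, -0.7]
grip_width: 16.0
finger_force: 30.0
```

Emit:
send_rows(offset=[[0, 0, 0.01], [0, 0, 0.015], [0, 0, 0.015]], delta_rot=[[0, 0, 0], [0, 0, 0], [0, 0, 0]])

```text
time: 40.1
tool_pos: [585.8, -331.0, 95.2]
tcp_rot: [-3.141, 0.0, -0.254]
contact_force: [0.0, 1.0, -1.1]
grip_width: 16.3
finger_force: 30.0
```

Emit:
send_rows(offset=[[0, 0, 0.005], [0, 0, 0.01], [0, 0, 0.01]], delta_rot=[[0, 0, 0], [0, 0, 0], [0, 0, 0]])

```text
time: 40.48
tool_pos: [585.9, -331.1, 94.6]
tcp_rot: [3.141, -0.001, -0.254]
contact_force: [-0.9, 0.6, 2.8]
grip_width: 15.9
finger_force: 30.0
```

Contact with the groove bottom confirmed at TCP z ≈94.7. Lighten by 0.8 mm and draw along the long leg.

Emit:
send_rows(offset=[[-0.0082, -0.0208, -0.007], [-0.0164, -0.0415, -0.007], [-0.0246, -0.0623, -0.007], [-0.0328, -0.0831, -0.007], [-0.041, -0.1039, -0.007], [-0.0492, -0.1246, -0.007], [-0.0574, -0.1454, -0.007], [-0.0656, -0.1662, -0.007]], delta_rot=[[0, 0, 0], [0, 0, 0], [0, 0, 0], [0, 0, 0], [0, 0, 0], [0, 0, 0], [0, 0, 0], [0, 0, 0]])

```text
time: 41.48
tool_pos: [583.2, -309.5, 94.9]
tcp_rot: [-3.141, 0.0, -0.254]
contact_force: [0.2, -0.6, -0.1]
grip_width: 16.0
finger_force: 30.0
```

Emit:
send_rows(offset=[[-0.0082, -0.0208, 0], [-0.0164, -0.0415, 0], [-0.0246, -0.0623, 0], [-0.0328, -0.0831, 0], [-0.041, -0.1039, 0], [-0.0492, -0.1246, 0], [-0.0574, -0.1454, 0], [-0.0656, -0.1662, 0]], delta_rot=[[0, 0, 0], [0, 0, 0], [0, 0, 0], [0, 0, 0], [0, 0, 0], [0, 0, 0], [0, 0, 0], [0, 0, 0]])

```text
time: 42.48
tool_pos: [580.6, -288.3, 94.9]
tcp_rot: [-3.141, 0.0, -0.254]
contact_force: [-0.2, 0.5, -0.6]
grip_width: 15.7
finger_force: 30.0
```

Free-running with no lateral force. Continue.

Emit:
send_rows(offset=[[-0.0082, -0.0208, 0], [-0.0164, -0.0415, 0], [-0.0246, -0.0623, 0], [-0.0328, -0.0831, 0], [-0.041, -0.1039, 0], [-0.0492, -0.1246, 0], [-0.0574, -0.1454, 0], [-0.0656, -0.1662, 0]], delta_rot=[[0, 0, 0], [0, 0, 0], [0, 0, 0], [0, 0, 0], [0, 0, 0], [0, 0, 0], [0, 0, 0], [0, 0, 0]])

```text
time: 43.48
tool_pos: [578.0, -267.0, 95.0]
tcp_rot: [-3.142, -0.0, -0.254]
contact_force: [-0.3, -0.5, -0.7]
grip_width: 16.1
finger_force: 30.0
```

Emit:
send_rows(offset=[[-0.0082, -0.0208, 0], [-0.0164, -0.0415, 0], [-0.0246, -0.0623, 0], [-0.0328, -0.0831, 0], [-0.041, -0.1039, 0], [-0.0492, -0.1246, 0], [-0.0574, -0.1454, 0], [-0.0656, -0.1662, 0]], delta_rot=[[0, 0, 0], [0, 0, 0], [0, 0, 0], [0, 0, 0], [0, 0, 0], [0, 0, 0], [0, 0, 0], [0, 0, 0]])

```text
time: 44.48
tool_pos: [575.4, -245.7, 94.9]
tcp_rot: [-3.142, -0.0, -0.254]
contact_force: [-0.5, 0.6, -0.0]
grip_width: 15.7
finger_force: 30.0
```

Emit:
send_rows(offset=[[-0.0082, -0.0208, 0], [-0.0164, -0.0415, 0], [-0.0246, -0.0623, 0], [-0.0328, -0.0831, 0], [-0.041, -0.1039, 0], [-0.0492, -0.1246, 0], [-0.0574, -0.1454, 0], [-0.0656, -0.1662, 0]], delta_rot=[[0, 0, 0], [0, 0, 0], [0, 0, 0], [0, 0, 0], [0, 0, 0], [0, 0, 0], [0, 0, 0], [0, 0, 0]])

```text
time: 45.48
tool_pos: [572.8, -224.4, 94.9]
tcp_rot: [-3.141, 0.0, -0.254]
contact_force: [-0.4, -0.9, -1.0]
grip_width: 15.9
finger_force: 30.0
```

Emit:
send_rows(offset=[[-0.0082, -0.0208, 0], [-0.0164, -0.0415, 0], [-0.0246, -0.0623, 0], [-0.0328, -0.0831, 0], [-0.041, -0.1039, 0], [-0.0492, -0.1246, 0], [-0.0574, -0.1454, 0], [-0.0656, -0.1662, 0]], delta_rot=[[0, 0, 0], [0, 0, 0], [0, 0, 0], [0, 0, 0], [0, 0, 0], [0, 0, 0], [0, 0, 0], [0, 0, 0]])

```text
time: 46.48
tool_pos: [570.2, -203.2, 94.9]
tcp_rot: [-3.142, -0.0, -0.254]
contact_force: [0.6, 0.2, -0.8]
grip_width: 16.0
finger_force: 30.0
```

Emit:
send_rows(offset=[[-0.0082, -0.0208, 0], [-0.0164, -0.0415, 0], [-0.0246, -0.0623, 0], [-0.0328, -0.0831, 0], [-0.041, -0.1039, 0], [-0.0492, -0.1246, 0], [-0.0535, -0.1356, 0], [-0.0535, -0.1356, 0]], delta_rot=[[0, 0, 0], [0, 0, 0], [0, 0, 0], [0, 0, 0], [0, 0, 0], [0, 0, 0], [0, 0, 0], [0, 0, 0]])

```text
time: 47.48
tool_pos: [568.1, -185.8, 94.9]
tcp_rot: [-3.141, 0.0, -0.254]
contact_force: [-0.0, 0.5, -0.6]
grip_width: 15.8
finger_force: 30.0
```

Near the corner: feel for its far wall in small steps.

Emit:
send_rows(offset=[[-0.0061, -0.0155, 0], [-0.0092, -0.0233, 0], [-0.0092, -0.0233, 0]], delta_rot=[[0, 0, 0], [0, 0, 0], [0, 0, 0]])

```text
time: 47.85
tool_pos: [567.8, -182.9, 94.9]
tcp_rot: [-3.141, -0.0, -0.254]
contact_force: [-0.5, -0.7, -0.3]
grip_width: 15.8
finger_force: 30.0
```

Emit:
send_rows(offset=[[-0.0031, -0.0078, 0], [-0.0046, -0.0116, 0], [-0.0046, -0.0116, 0]], delta_rot=[[0, 0, 0], [0, 0, 0], [0, 0, 0]])

```text
time: 48.22
tool_pos: [567.6, -181.5, 94.9]
tcp_rot: [-3.142, -0.0, -0.254]
contact_force: [0.3, 0.5, -1.4]
grip_width: 16.1
finger_force: 30.0
```

Emit:
send_rows(offset=[[-0.0031, -0.0078, 0], [-0.0046, -0.0116, 0], [-0.0046, -0.0116, 0]], delta_rot=[[0, 0, 0], [0, 0, 0], [0, 0, 0]])

```text
time: 48.6
tool_pos: [567.4, -180.0, 94.9]
tcp_rot: [-3.142, 0.0, -0.254]
contact_force: [0.8, -1.0, -0.2]
grip_width: 15.7
finger_force: 30.0
```

Emit:
send_rows(offset=[[-0.0031, -0.0078, 0], [-0.0046, -0.0116, 0], [-0.0046, -0.0116, 0]], delta_rot=[[0, 0, 0], [0, 0, 0], [0, 0, 0]])

```text
time: 48.98
tool_pos: [567.3, -179.4, 95.0]
tcp_rot: [3.14, -0.001, -0.254]
contact_force: [-0.1, -5.4, -2.5]
grip_width: 16.1
finger_force: 30.0
```

Emit:
send_rows(offset=[[-0.0031, -0.0078, 0], [-0.0046, -0.0116, 0], [-0.0046, -0.0116, 0]], delta_rot=[[0, 0, 0], [0, 0, 0], [0, 0, 0]])

```text
time: 49.35
tool_pos: [567.3, -179.0, 95.1]
tcp_rot: [3.139, -0.002, -0.254]
contact_force: [-0.0, -9.1, -2.4]
grip_width: 15.9
finger_force: 30.0
```

Corner wall found at TCP y ≈ -179.5, so the short leg's centre line is 2 mm back. Back off, then draw along -x.

Emit:
send_rows(offset=[[0.0135, 0.0341, 0], [0.0135, 0.0341, 0], [0.0135, 0.0341, 0]], delta_rot=[[0, 0, 0], [0, 0, 0], [0, 0, 0]])

```text
time: 49.72
tool_pos: [567.5, -180.9, 94.9]
tcp_rot: [-3.141, 0.0, -0.254]
contact_force: [0.1, -0.5, -0.9]
grip_width: 16.1
finger_force: 30.0
```

Emit:
send_rows(offset=[[-0.0208, 0.0082, 0], [-0.0415, 0.0164, 0], [-0.0623, 0.0246, 0], [-0.0831, 0.0328, 0], [-0.1039, 0.041, 0], [-0.1246, 0.0492, 0], [-0.1454, 0.0574, 0], [-0.1662, 0.0656, 0]], delta_rot=[[0, 0, 0], [0, 0, 0], [0, 0, 0], [0, 0, 0], [0, 0, 0], [0, 0, 0], [0, 0, 0], [0, 0, 0]])

```text
time: 50.72
tool_pos: [546.1, -184.0, 95.0]
tcp_rot: [-3.142, -0.0, -0.254]
contact_force: [-0.1, -0.8, -0.9]
grip_width: 16.0
finger_force: 30.0
```

Emit:
send_rows(offset=[[-0.0208, 0.0082, 0], [-0.0415, 0.0164, 0], [-0.0623, 0.0246, 0], [-0.0831, 0.0328, 0], [-0.1039, 0.041, 0], [-0.1246, 0.0492, 0], [-0.1454, 0.0574, 0], [-0.1662, 0.0656, 0]], delta_rot=[[0, 0, 0], [0, 0, 0], [0, 0, 0], [0, 0, 0], [0, 0, 0], [0, 0, 0], [0, 0, 0], [0, 0, 0]])

```text
time: 51.72
tool_pos: [524.8, -186.6, 95.0]
tcp_rot: [-3.142, -0.0, -0.254]
contact_force: [0.2, -0.3, -0.6]
grip_width: 15.7
finger_force: 30.0
```

Emit:
send_rows(offset=[[-0.0208, 0.0082, 0], [-0.0415, 0.0164, 0], [-0.0623, 0.0246, 0], [-0.0831, 0.0328, 0], [-0.1039, 0.041, 0], [-0.1246, 0.0492, 0], [-0.1454, 0.0574, 0], [-0.1662, 0.0656, 0]], delta_rot=[[0, 0, 0], [0, 0, 0], [0, 0, 0], [0, 0, 0], [0, 0, 0], [0, 0, 0], [0, 0, 0], [0, 0, 0]])

```text
time: 52.72
tool_pos: [503.5, -189.2, 95.0]
tcp_rot: [-3.141, -0.0, -0.254]
contact_force: [-0.2, 1.4, -0.9]
grip_width: 15.8
finger_force: 30.0
```

Emit:
send_rows(offset=[[-0.0208, 0.0082, 0], [-0.0415, 0.0164, 0], [-0.0623, 0.0246, 0], [-0.0831, 0.0328, 0], [-0.1039, 0.041, 0], [-0.1246, 0.0492, 0], [-0.1454, 0.0574, 0], [-0.1662, 0.0656, 0]], delta_rot=[[0, 0, 0], [0, 0, 0], [0, 0, 0], [0, 0, 0], [0, 0, 0], [0, 0, 0], [0, 0, 0], [0, 0, 0]])

```text
time: 53.72
tool_pos: [482.3, -191.8, 94.9]
tcp_rot: [-3.141, -0.0, -0.254]
contact_force: [-0.3, -0.9, -0.2]
grip_width: 16.2
finger_force: 30.0
```

Emit:
send_rows(offset=[[-0.0208, 0.0082, 0], [-0.0415, 0.0164, 0], [-0.0623, 0.0246, 0], [-0.0831, 0.0328, 0], [-0.1039, 0.041, 0], [-0.116, 0.0457, 0], [-0.116, 0.0457, 0], [-0.116, 0.0457, 0]], delta_rot=[[0, 0, 0], [0, 0, 0], [0, 0, 0], [0, 0, 0], [0, 0, 0], [0, 0, 0], [0, 0, 0], [0, 0, 0]])

```text
time: 54.72
tool_pos: [467.6, -193.6, 95.0]
tcp_rot: [-3.142, -0.0, -0.254]
contact_force: [0.2, -0.2, -0.2]
grip_width: 15.8
finger_force: 30.0
```

```bash
python3 - <<'E'
from groove import *
k,im=snap("w8",False); o=get_obs()
h=cv2.cvtColor(im,cv2.COLOR_RGB2HSV); m=(((h[...,0]<8)|(h[...,0]>172))&(h[...,1]>150)&(h[...,2]>120)).astype(np.uint8)
n,l,s,cc=cv2.connectedComponentsWithStats(m); A=R.from_euler("xyz",o["tcp_rot"])
print(o["tool_pos"],o["contact_force"])
for i in range(1,n):
    if s[i,4]>30:
        d=ray(k,cc[i],38)[:2]-(o["tool_pos"]+A.apply([-1.25,0,0]))[:2]; c,si=np.cos(.122),np.sin(.122)
        print("red",s[i],"dot minus tip, shelf frame",d[0]*c+d[1]*si,-d[0]*si+d[1]*c)
E
```

```text
[ 467.632 -193.602   94.919] [-0.173  0.371 -0.035]
```

Seam completed. Lift and return the tool to the stand.

Emit:
send_rows(offset=[[0, 0, -0.2], [0, 0, -0.45], [0, 0, -0.6], [0, 0, -0.6]], delta_rot=[[0, 0, 0], [0, 0, 0], [0, 0, 0], [0, 0, 0]])

```text
time: 55.28
tool_pos: [468.3, -194.0, 168.1]
tcp_rot: [3.141, -0.003, -0.254]
contact_force: [-0.2, -0.1, -1.9]
grip_width: 15.7
finger_force: 30.0
```

```bash
python3 - <<'E'
from h import *
plan([(485,-10.2,165,-1.825,6),(485,-10.2,81,None,6)])
E
```

```text
t 55.3 pos [ 468.324 -194.014  168.091] heading -1.825 j [-0.544  0.364  1.665  0.     1.109  1.281] F [-0.239 -0.097 -1.894] w 15.7
2 [-0.126, -0.759, 0.012] [0.0001, -0.0005, 0.0]
6 [-0.125, -0.758, 0.013] [0.0, 0.0, 0.0]
6 [0.0, -0.001, 0.7] [0.0, 0.0, 0.0]
```

Emit:
send_rows(offset=[[-0.06, -0.38, 0], [-0.126, -0.759, 0], [-0.126, -0.759, 0]], delta_rot=[[0, 0, 0], [0, 0, 0], [0, 0, 0]])

```text
time: 55.65
tool_pos: [475.2, -99.0, 165.8]
tcp_rot: [-3.141, 0.002, -0.251]
contact_force: [-0.6, 0.2, -1.3]
grip_width: 16.3
finger_force: 30.0
```

Emit:
send_rows(offset=[[-0.06, -0.38, 0], [-0.11, -0.7, 0], [-0.125, -0.758, 0], [-0.125, -0.758, 0], [-0.125, -0.758, 0], [-0.125, -0.758, 0], [-0.125, -0.758, 0]], delta_rot=[[0, 0, 0], [0, 0, 0], [0, 0, 0], [0, 0, 0], [0, 0, 0], [0, 0, 0], [0, 0, 0]])

```text
time: 56.52
tool_pos: [484.2, -10.5, 166.9]
tcp_rot: [-3.142, -0.0, -0.255]
contact_force: [-0.5, -0.7, -0.6]
grip_width: 15.9
finger_force: 30.0
```

```bash
python3 - <<'E'
from h import *
plan([(485,-10.2,118,-1.825,6),(485,-10.2,81,None,6)])
E
```

```text
t 56.5 pos [484.248 -10.48  166.942] heading -1.826 j [-0.18   0.329  1.724  0.     1.089  1.646] F [-0.511 -0.663 -0.577] w 15.9
6 [0.005, -0.004, 0.408] [0.0, 0.0, -0.0002]
6 [0.0, 0.0, 0.308] [0.0, 0.0, 0.0]
```

Emit:
send_rows(offset=[[0.005, -0.004, 0.1], [0.005, -0.004, 0.25], [0.005, -0.004, 0.408], [0.005, -0.004, 0.408]], delta_rot=[[0, 0, 0], [0, 0, 0], [0, 0, 0], [0, 0, 0]])

```text
time: 57.02
tool_pos: [483.7, -9.3, 116.3]
tcp_rot: [3.141, 0.004, -0.254]
contact_force: [-0.6, 0.1, 0.2]
grip_width: 15.8
finger_force: 30.0
```

Emit:
send_rows(offset=[[0, 0, 0.1], [0, 0, 0.2], [0, 0, 0.27], [0, 0, 0.305], [0, 0, 0.305], [0, 0, 0.305]], delta_rot=[[0, 0, 0], [0, 0, 0], [0, 0, 0], [0, 0, 0], [0, 0, 0], [0, 0, 0]])

```text
time: 57.78
tool_pos: [485.2, -9.6, 81.7]
tcp_rot: [-3.141, -0.001, -0.254]
contact_force: [-0.5, -0.4, -1.1]
grip_width: 15.9
finger_force: 30.0
```

Emit:
send_rows(offset=[[0, 0, 0.007], [0, 0, 0.012], [0, 0, 0.012]], delta_rot=[[0, 0, 0], [0, 0, 0], [0, 0, 0]])

```text
time: 58.15
tool_pos: [485.0, -9.5, 80.0]
tcp_rot: [-3.141, -0.0, -0.254]
contact_force: [0.2, 0.0, -0.7]
grip_width: 15.8
finger_force: 30.0
```

Emit:
send_rows(offset=[[0, 0, 0], [0, 0, 0], [0, 0, 0], [0, 0, 0], [0, 0, 0]], delta_rot=[[0, 0, 0], [0, 0, 0], [0, 0, 0], [0, 0, 0], [0, 0, 0]], grip=0.6)

```text
time: 58.78
tool_pos: [485.0, -9.5, 80.0]
tcp_rot: [-3.141, -0.0, -0.254]
contact_force: [-0.0, 0.0, 0.5]
grip_width: 54.8
finger_force: 0.0
```

Emit:
send_rows(offset=[[0, 0, -0.3], [0, 0, -0.75], [0, 0, -0.95], [0, 0, -0.95]], delta_rot=[[0, 0, 0], [0, 0, 0], [0, 0, 0], [0, 0, 0]])

```text
time: 59.28
tool_pos: [486.0, -9.7, 195.6]
tcp_rot: [-3.141, -0.004, -0.254]
contact_force: [-0.2, 1.1, -0.1]
grip_width: 55.1
finger_force: 0.0
```

Emit:
send_rows(offset=[[-0.6, -0.1, -0.2], [-0.6, -0.1, -0.2], [-0.6, -0.1, -0.2], [-0.6, -0.1, -0.2], [-0.6, -0.1, -0.2], [-0.6, -0.1, -0.2]], delta_rot=[[0, 0, 0], [0, 0, 0], [0, 0, 0], [0, 0, 0], [0, 0, 0], [0, 0, 0]])

```text
time: 60.02
tool_pos: [418.6, 19.9, 217.5]
tcp_rot: [3.142, 0.001, -0.255]
contact_force: [0.0, -0.5, -0.2]
grip_width: 55.3
finger_force: 0.0
```

```bash
python3 - <<'E'
from h import *
k,im=snap("w9"); print(get_obs()["tool_pos"],get_obs()["time"])
E
```

```text
[418.537  20.007 217.632] 60.075
```

View pics/w9.png

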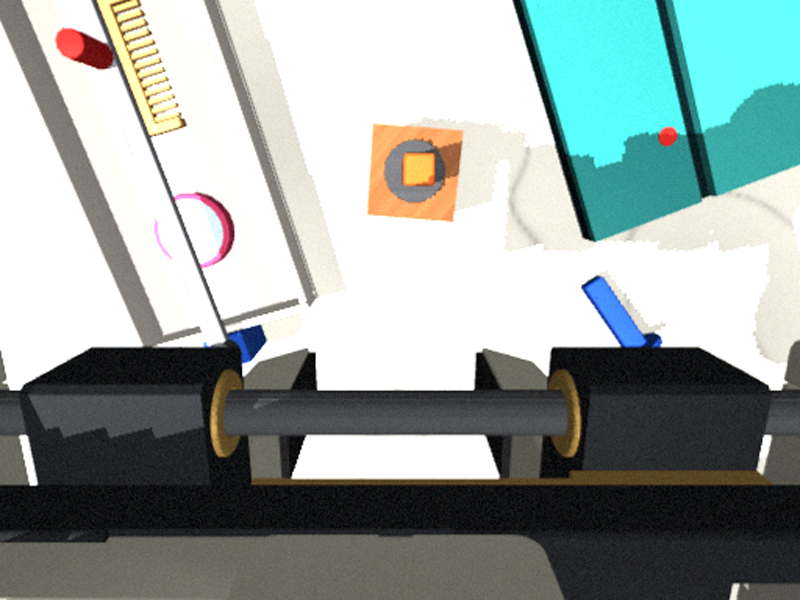

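The tool hangs upright at (418,170), and the comb and mirror lie flat under the shut bar. The red dot's position also agrees with my end point to about 2 mm. Handing in.

```bash
python3 -c "
from plant import ticket; print(ticket.close_job())"
```

```text
the job is handed in; nothing more can be done
None
```

I handed the job in at about 60 s; no verdict came back. The comb and mirror (the only toiletries present) lie flat in the caddy with the keeper bar shut, the whole seam is drawn, and the tool hangs upright in its stand; I never touched the lota, tumbler or jar.

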